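# Arm the rocker with the weight bar, heavy end low

### The arm

A 6-joint arm with a two-finger parallel gripper is mounted at the origin on the work surface. World frame = base frame: x ahead of the robot, y to its left, z up, the work surface at z = 0. Lengths are in m, angles in rad, forces in N, time in s.
With the tool pointing down it reaches from about 0.35 to 0.85 m from the base axis. Payload 8.1 kg.
Tool frame: the origin (TCP) lies on the centre line of the jaws, within the pads' length; the fingertips stand 17 mm ahead of it and the grasp point (between the pads) lies 2 mm behind it (robot.tip_reach is the z of the fingertips in the tool frame, in m); z points along the fingers, y is the direction in which the jaws open and shut (so a half turn about z gives the same grasp; the last joint's range is limited). The gripper opens to 93 mm and grips with 3 to 60 N. Pads are 15 mm wide; open, the fingers measure 128 mm over their backs; the gripper's body (75 mm by 188 mm) begins 65 mm behind the grasp point.
Start: joints at [-0.085, 0.13, 1.488, -0, 1.523, -0.085], TCP at [0.6, 0, 0.236] pointing down, gripper open.
Joint ranges: [-2.96, 2.96], [-0.89, 2.26], [0.02, 2.5], [-1.34, 4.48], [0, 2.73], [-2.66, 2.66]. Speed limits (rad/s): [2.39, 2.39, 2.79, 3.14, 3.14, 3.14].

### API

Orientations are given as a rotation vector (axis times angle).
In Python, from plant import robot, read_camera, ticket gives the robot as it stands.
- The arm moves only by the tool arm_command, never from a script. Its argument "rows" is a list of rows, each a list of 7 numbers: the shift along the world's x, y, z each as a share of 0.8 m, from -1 to 1, then the turn, a rotation vector about the world's x, y, z each as a share of 30 degrees, from -1 to 1, then the closure, from 0 (fully open) to 1 (shut). A call has 1 to 12 rows; each row is the pose to reach, as a shift and turn from the pose measured when the call began; what a row does not reach only later rows make up. A row lasts 1/12 s, in which the tool goes at most 41.7 mm and 7.16 degrees, less where a joint would pass 70% of its speed; a pose out of reach is approached as far as the arm can. A call with a number of a shift or a turn outside -1 to 1 is refused whole. A call with a gripper value outside its range is refused whole. The fingers move at their own pace and stop on an object; "grip_force" is the grip in N (left out, the last holds). Time passes only in rows, so rows that repeat a pose let the fingers close. It gives the time, the measured TCP pose, the force and the opening at its end, in the units of the state.
- robot.read_state(): the state, without advancing time (a new reading comes with each control period).
- read_camera(name): name is "scene" or "side" or "wrist"; returns a dict with "frame" (384x512x3 uint8, red, green, blue), "camera_matrix" (3x3 intrinsics, pixels), "dist_coeffs" ([k1, k2, p1, p2, k3] as OpenCV has them; the pictures are not rectified), "cam_to_world" (4x4, takes a point from camera to world coordinates). Camera axes: x right, y up, looking along -z (the intrinsics and any distortion apply to the point x, -y, -z); pixel columns grow to the right and rows downward; lengths in m; the calibration is good to about 2 mm. A picture is of the moment at which its call begins. There is no depth.
- ticket.close_job(): hands the job in, once; it reports no verdict.
The state is a dict: "t": time; "q": joint angles; "dq": joint speeds; "joint_torque": joint torques, N m; "tool_pos": TCP position; "orientation": TCP orientation; "force": force on the tool from outside, world axes, zero at the start; "wrist_torque": the same for the moment, N m; "opening": finger opening in m.
Only numpy, scipy, OpenCV 4.12 (cv2) and the standard library are available. Lean on these libraries where they do the work, as an engineer would, in place of code of your own. Each camera call takes 0.05 s, during which the arm holds its last target.

### The job

The weight bar lying on the low rest is loaded at one end only, and both ends look alike: take hold of it clearly to one side of its middle and lift it, to feel which end is heavy. Then lay it gently along the sloping rocker of the test rig, down in both channels with its heavy end at the lower end, next to the end stop, and let go. The rocker must never tip over, and the other things on the bench must be left where they are.

Things in the scene. Friction and masses are not known exactly. Their poses are not given: they have to be found in the camera images.
- bar_mid (a point): Middle of the weight bar (on its axis, half-way along): a square bare-metal bar 34 x 34 mm and 200 mm long, a thin dark band near each end, both ends alike. x runs along the bar, and its direction says nothing about which end is heavy; z is up at the start, when it lies level in the rest.
- bar: The weight bar as a whole; origin and axes as bar_mid. Mass 0.5 to 0.7 kg. The centre of mass lies 38 to 48 mm from the middle, towards the heavy end, which differs from start to start and cannot be seen.
- rest: The rest, fixed: dark grey plate 200 x 80 x 8 mm with two dark steel channels, each 14 mm long, 72 mm either side of its middle; between them 130 mm of the bar is free on both sides and 25 mm clear below. Origin at the middle of its underside on the bench; x along the bar, z up. The bar's axis lies 50 mm above the bench.
- rig: The test rig, fixed, with the rocker it carries: grey base plate 200 x 110 x 12 mm, a yoke of two aluminium uprights (24 mm along x, reaching 19 mm either side, 131 mm high), the rocker pivoted in it 125 mm above the bench. Origin at the middle of the base's underside on the bench; x level, towards the rocker's higher end; z up.
- rocker (a joint): Rocker angle (rad). 0: on its stop, sloping 35 degrees, lower end towards the rig's -x; grows as the higher end goes down; 0.61 level, 1.22 tipped over. Only a light counterweight (about 0.05 N m) and slight friction hold it at 0: a bar laid heavy end low holds it down, one laid heavy end high tips it when let go.
- rocker_seat (a point): Where the middle of the bar's axis is to lie, in the rocker's frame: x up the slope to the higher end, y across, z square to the rocker, away from it (35 degrees from vertical at rest). Channels 14 mm long, 2 mm clear each side of the bar, stand 72 mm either side along x, 130 mm free between; side walls end 4 mm below this point. Beam between: 20 mm wide, its top 30 mm below.
- remote: Bystander: a white remote control 150 x 46 x 20 mm lying on the bench. Origin at the middle of its underside, x along it.
- stand_a: Bystander: magnetic stand, block 60 x 50 x 55 mm with a post and a cross rod, 161 mm high. Origin at the middle of its underside.
- stand_b: Bystander: a second magnetic stand like stand_a. Origin at the middle of its underside.
- driver: Bystander: screwdriver lying on the bench.
- spanner: Bystander: spanner lying on the bench.
- disc_weight: Bystander: steel disc weight 56 mm in diameter, with a stub, 56 mm high. Origin at the middle of its underside.
- screw_tray: Bystander: open grey tray 120 x 90 x 40 mm. Origin at the middle of its underside.
- grease: Bystander: steel can 60 mm in diameter, 80 mm high. Origin at the middle of its underside.
- rocker_stop (a point): End stop at the rocker's lower end: a point on the face that looks at the bar's end, 103 mm along x from the seat point (3 mm beyond the end of a bar lying on the seat point), a plate 26 mm wide reaching 4 mm above the bar's axis. Axes as rocker_seat. The bar need not touch it.
There are look-alikes about, which are no part of the job. Of the things that look like the bar, the larger one is meant.

How it is judged:
By the outcome, as a careful person would: the job done as asked, in the order asked, and still so for the second after the job is handed in, with the robot touching nothing.
It also fails if it takes over 45 s, if anything falls off the work surface, if the arm or the gripper's body presses on something with over 40 N, if the wrist force passes 120 N, or if a joint passes its speed limit or range.

## Working session

There is one attempt and no reset: what is moved stays moved. The work goes in short steps, Python scripts to look and compute and a tool call to move; the robot and the scene stay as the last step left them, time stands still between calls to the robot, and variables do not carry over. Pictures are saved under pics/ and viewed, and the job is handed in when it is done.

Besides the shell and the picture viewer there is one more tool, called after "Request:" as name([rows], argument=value, ...), one row to a line, values as JSON. arm_command: Moves the arm, as the interface text tells. Shift numbers are shares of 0.8 m and turn numbers shares of 30 degrees, none past 1 either way. Its arguments: {"type":"object","properties":{"rows":{"type":"array","items":{"type":"array","items":{"type":"number","minimum":-1,"maximum":1}}},"grip_force":{"type":"number"}},"required":["rows"]}

```bash
ls; mkdir -p pics
python3 - <<'E'
from plant import robot, read_camera
import cv2,numpy as np
s=robot.read_state();print(s)
for n in("scene","side","wrist"):
    c=read_camera(n);cv2.imwrite(f"pics/{n}0.png",c["frame"][:,:,::-1]);np.savez(f"{n}0.npz",**c)
    print(n,c["camera_matrix"].round(1).tolist(),np.round(c["dist_coeffs"],4),c["cam_to_world"].round(3).tolist())
E
```

```text
pics
{'t': 0.0, 'q': array([-8.53734337e-02,  1.31134967e-01,  1.48926383e+00,  2.55244597e-05,
        1.52302612e+00, -8.54201414e-02]), 'dq': array([-0.00080305, -0.00037488,  0.00199389,  0.00099372,  0.00088976,
       -0.00179318]), 'joint_torque': array([-1.61290725e-03, -5.59853125e+01, -4.91755986e+01,  7.67333270e-02,
        3.59135563e-02, -2.97389461e-04]), 'tool_pos': array([5.99459236e-01, 9.37849544e-05, 2.34611573e-01]), 'orientation': array([-2.22038807e+00, -2.22048903e+00,  1.82267674e-03]), 'force': array([0.3504153 , 0.24294798, 0.33870947]), 'wrist_torque': array([ 0.01295885,  0.00021018, -0.0002965 ]), 'opening': 0.09294494078342588}
scene [[481.1, 0.0, 249.9], [0.0, 481.1, 187.3], [0.0, 0.0, 1.0]] [-0.0808  0.      0.      0.      0.    ] [[-0.804, -0.32, 0.501, 1.413], [0.594, -0.465, 0.656, 1.098], [0.024, 0.825, 0.564, 1.06], [0.0, 0.0, 0.0, 1.0]]
side [[350.3, 0.0, 256.2], [0.0, 350.3, 187.8], [0.0, 0.0, 1.0]] [0.0072 0.     0.     0.     0.    ] [[0.83, 0.374, -0.413, 0.165], [-0.557, 0.558, -0.615, -0.611], [0.0, 0.741, 0.672, 0.777], [0.0, 0.0, 0.0, 1.0]]
wrist [[301.6, 0.0, 253.1], [0.0, 301.6, 192.7], [0.0, 0.0, 1.0]] [-0.0174  0.      0.      0.      0.    ] [[1.0, -0.001, 0.002, 0.6], [0.001, 0.966, 0.26, 0.072], [-0.002, -0.26, 0.966, 0.383], [0.0, 0.0, 0.0, 1.0]]
```

View pics/scene0.png

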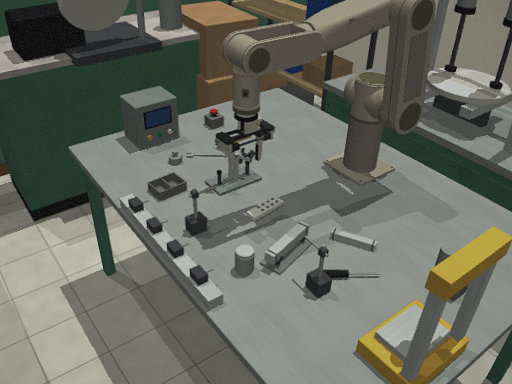

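View pics/side0.png

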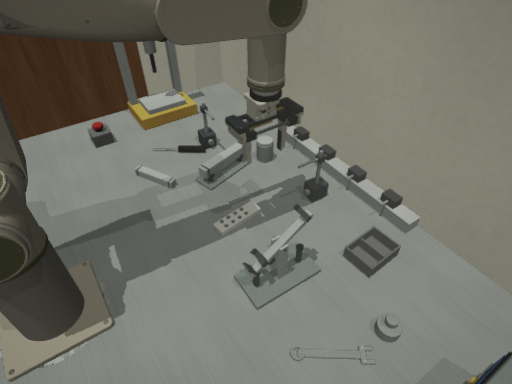

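View pics/wrist0.png

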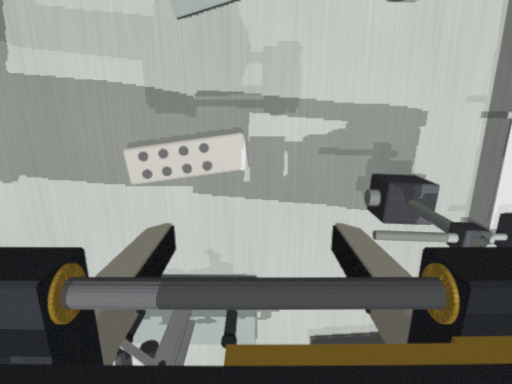

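Run:
```python
import cv2
a=cv2.imread('pics/scene0.png');b=cv2.imread('pics/side0.png')
cv2.imwrite('pics/c1.png',cv2.resize(a[205:285,240:390],None,fx=5,fy=5,interpolation=cv2.INTER_CUBIC))
cv2.imwrite('pics/c2.png',cv2.resize(b[135:215,120:280],None,fx=5,fy=5,interpolation=cv2.INTER_CUBIC))
cv2.imwrite('pics/c3.png',cv2.resize(b[195:310,220:350],None,fx=5,fy=5,interpolation=cv2.INTER_CUBIC))
cv2.imwrite('pics/c4.png',cv2.resize(a[125:205,180:310],None,fx=6,fy=6,interpolation=cv2.INTER_CUBIC))
```

```text
(no output)
```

View pics/c1.png

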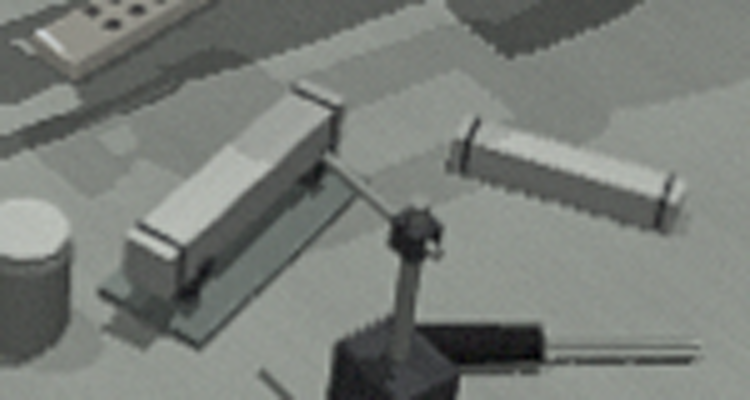

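View pics/c2.png

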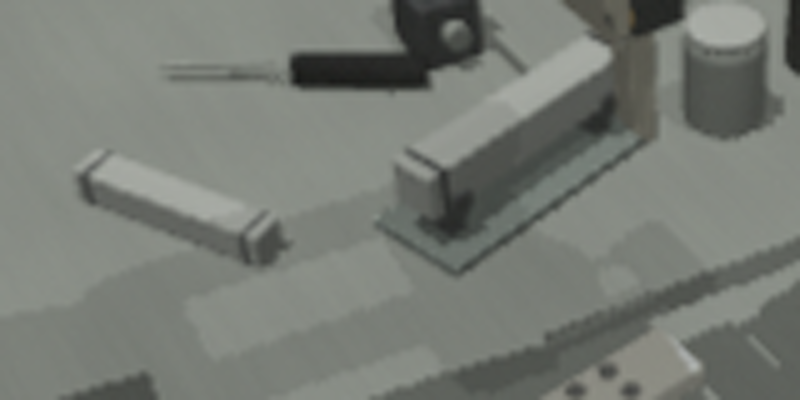

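View pics/c3.png

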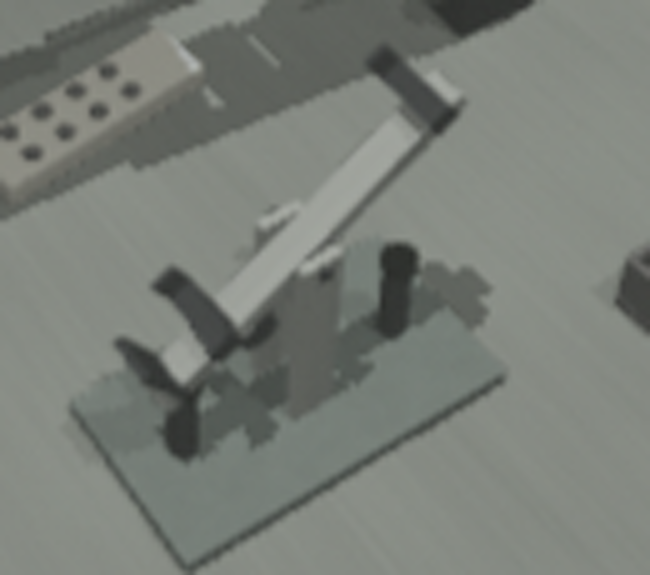

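View pics/c4.png

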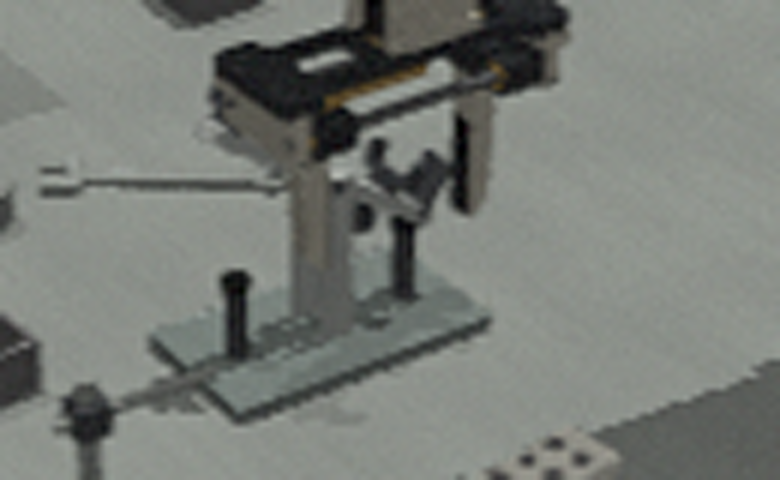

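```bash
cat > h.py <<'E'
import numpy as np,cv2
from scipy.optimize import least_squares
from scipy.spatial.transform import Rotation as R
def proj(c,P):
    P=np.atleast_2d(P);M=np.linalg.inv(c["cam_to_world"]);p=P@M[:3,:3].T+M[:3,3]
    p=p*[1,-1,-1]
    return cv2.projectPoints(p.reshape(-1,1,3),np.zeros(3),np.zeros(3),c["camera_matrix"],c["dist_coeffs"])[0].reshape(-1,2)
def ray(c,px):
    u=cv2.undistortPoints(np.array(px,float).reshape(-1,1,2),c["camera_matrix"],c["dist_coeffs"]).reshape(-1,2)
    d=np.c_[u[:,0],-u[:,1],-np.ones(len(u))]@c["cam_to_world"][:3,:3].T
    return c["cam_to_world"][:3,3],d
def onz(c,px,z):
    o,d=ray(c,px);return o+d*((z-o[2])/d[:,2])[:,None]
def ld(n): return dict(np.load(n+".npz"))
def pose(x,y,yaw,L):
    L=np.asarray(L,float);r=R.from_euler('z',yaw).as_matrix();return L@r.T+[x,y,0]
E
python3 - <<'E'
from h import *
S=ld('scene0');D=ld('side0');W=ld('wrist0')
S1=np.array([[266,251.4],[276.6,255],[308,225.6],[299.4,222.4]])
D1=np.array([[199,165.4],[208,169.4],[242.6,146],[238,142.6]])
print(onz(S,S1,.067).round(4));print(onz(D,D1,.067).round(4))
print('rig S',onz(S,[[205,182.5],[220,194.2],[261.7,178]],.012).round(4))
print('rig D',onz(D,[[234,276],[257.6,308.6],[321,270]],.012).round(4))
print('remote W',onz(W,[[124,150],[133,184],[247,168],[240,132]],.01).round(3))
print('stand_a W',onz(W,[[405,200]],.055).round(3))
print('standa rod W', onz(W,[[376,236],[505,236]],.15).round(3))
for n,p in dict(grease=(245,268),standb=(318,285),standa=(196,228),look=(353,239),disc=(175,162)).items(): print(n,onz(S,[p],0.0).round(3))
print(onz(D,[[316,193],[265,157],[207,142],[300,166],[207,112]],[0,0,0,.15,.15]).round(3))
E
```

```text
[[0.6966 0.2514 0.067 ]
 [0.6802 0.2828 0.067 ]
 [0.5051 0.2315 0.067 ]
 [0.5173 0.2024 0.067 ]]
[[0.508  0.2326 0.067 ]
 [0.5226 0.1981 0.067 ]
 [0.6832 0.2451 0.067 ]
 [0.6807 0.2715 0.067 ]]
rig S [[ 0.6062 -0.2471  0.012 ]
 [ 0.6017 -0.1478  0.012 ]
 [ 0.4035 -0.1471  0.012 ]]
rig D [[ 0.4025 -0.1565  0.012 ]
 [ 0.4023 -0.264   0.012 ]
 [ 0.5985 -0.2662  0.012 ]]
remote W [[ 0.439  0.027  0.01 ]
 [ 0.446 -0.017  0.01 ]
 [ 0.592  0.004  0.01 ]
 [ 0.583  0.048  0.01 ]]
stand_a W [[ 0.772 -0.024  0.055]]
standa rod W [[ 0.702 -0.027  0.15 ]
 [ 0.811 -0.028  0.15 ]]
grease [[0.75  0.218 0.   ]]
standb [[0.612 0.405 0.   ]]
standa [[ 0.773 -0.04   0.   ]]
look [[0.366 0.316 0.   ]]
disc [[ 0.619 -0.466  0.   ]]
[[ 0.79  -0.029  0.   ]
 [ 0.763  0.222 -0.   ]
 [ 0.632  0.425  0.   ]
 [ 0.707 -0.03   0.15 ]
 [ 0.628  0.387  0.15 ]]
```

Run:
```python
from h import *
S=ld('scene0');D=ld('side0')
a=cv2.imread('pics/side0.png')
cv2.imwrite('pics/c5.png',cv2.resize(a[90:170,140:290],None,fx=5,fy=5,interpolation=cv2.INTER_CUBIC))
def tri(ps,pd):
    f=lambda X:np.r_[proj(S,X)[0]-ps,proj(D,X)[0]-pd]
    r=least_squares(f,[.6,.2,.1]);return r.x.round(3),r.fun.round(1)
print(tri((323,251),(204,106)),tri((306,237),(225,149)))
for z in(.12,.13,.14,.15,.16):print(z,onz(S,[(306,237),(323,251)],z).round(3).tolist(),proj(D,onz(S,[(306,237),(323,251)],z)).round(0).tolist())
```

```text
(array([0.632, 0.419, 0.158]), array([-0.5,  0.1, -0.6, -0.1])) (array([0.591, 0.273, 0.082]), array([-9.2,  1.6, -9.8, -1.6]))
0.12 [[0.596, 0.315, 0.12], [0.597, 0.391, 0.12]] [[209.0, 132.0], [199.0, 122.0]]
0.13 [[0.604, 0.324, 0.13], [0.606, 0.399, 0.13]] [[210.0, 127.0], [200.0, 117.0]]
0.14 [[0.613, 0.332, 0.14], [0.614, 0.406, 0.14]] [[211.0, 123.0], [201.0, 113.0]]
0.15 [[0.622, 0.34, 0.15], [0.623, 0.414, 0.15]] [[212.0, 118.0], [202.0, 109.0]]
0.16 [[0.63, 0.348, 0.16], [0.632, 0.421, 0.16]] [[213.0, 114.0], [203.0, 105.0]]
```

View pics/c5.png

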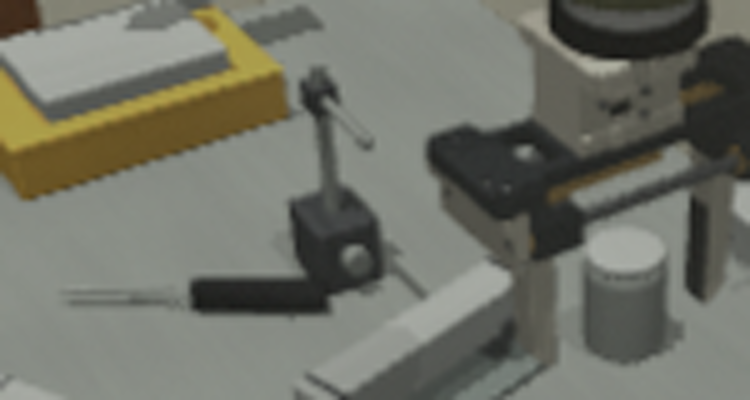

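Look-alikes: bar on rest (scene 288,242; side 222,160) and a shorter, thinner bar lying on the bench (scene 353,239; side 155,175). The crops c1 and c2 show the first one is larger and lies in the rest's channels, so I choose it. Stand_b's rod tip stands near (0.62, 0.34, 0.15), so I will first grip the bar's -x side.

Request:
arm_command([
  [-0.048, 0.289, 0.05, 0, 0, -1, 0],
  [-0.048, 0.289, 0.05, 0, 0, -1, 0],
  [-0.048, 0.289, 0.05, 0, 0, -1, 0],
  [-0.048, 0.289, 0.05, 0, 0, -1, 0],
  [-0.048, 0.289, 0.05, 0, 0, -1, 0],
  [-0.048, 0.289, 0.05, 0, 0, -1, 0],
  [-0.048, 0.289, 0.05, 0, 0, -1, 0],
])

```text
t: 0.73
tool_pos: [0.5596, 0.2378, 0.2761]
orientation: [-2.713, -1.576, -0.003]
force: [-0.0, -0.5, -0.4]
opening: 0.093
```

Request:
arm_command([
  [0, 0, 0, 0, 0, -1, 0],
  [0, 0, 0, 0, 0, -1, 0],
  [0, 0, 0, 0, 0, -1, 0],
  [0, 0, 0, 0, 0, -1, 0],
  [0, 0, 0, 0, 0, -1, 0],
])

```text
t: 1.15
tool_pos: [0.5595, 0.2375, 0.2756]
orientation: [-3.032, -0.812, -0.003]
force: [0.3, -0.0, 0.0]
opening: 0.0928
```

Request:
arm_command([
  [0, 0, 0, 0, 0, -0.5, 0],
  [0, 0, 0, 0, 0, -0.5, 0],
  [0, 0, 0, 0, 0, -0.5, 0],
  [0, 0, 0, 0, 0, -0.5, 0],
])

```text
t: 1.48
tool_pos: [0.5595, 0.2371, 0.2753]
orientation: [-3.111, -0.416, -0.003]
force: [0.6, -0.3, -0.4]
opening: 0.093
```

```bash
cat > snap.py <<'E'
import sys;from h import *
from plant import robot, read_camera
t=sys.argv[1]
s=robot.read_state();
for k in s: print(k,np.round(s[k],4))
Rm=R.from_rotvec(s["orientation"]).as_matrix();print(Rm.round(4).tolist())
for n in sys.argv[2:]:
    c=read_camera(n);cv2.imwrite(f"pics/{n}{t}.png",c["frame"][:,:,::-1]);np.savez(f"{n}{t}.npz",**c)
E
python3 snap.py 1 wrist side scene
```

```text
t 1.4833
q [0.3153 0.1357 1.4106 0.0021 1.5931 1.6204]
dq [-0.0006  0.0005 -0.0022  0.0002 -0.0006 -0.0494]
joint_torque [-1.21000e-02 -5.67944e+01 -4.97421e+01  1.35000e-02 -9.44000e-02
  1.19090e+00]
tool_pos [0.5595 0.2371 0.2753]
orientation [-3.1115e+00 -4.1580e-01 -2.9000e-03]
force [ 0.5619 -0.3352 -0.3511]
wrist_torque [ 0.1051  0.1309 -0.0149]
opening 0.093
[[0.9649, 0.2626, 0.0015], [0.2626, -0.9649, 0.0027], [0.0022, -0.0022, -1.0]]
```

View pics/wrist1.png

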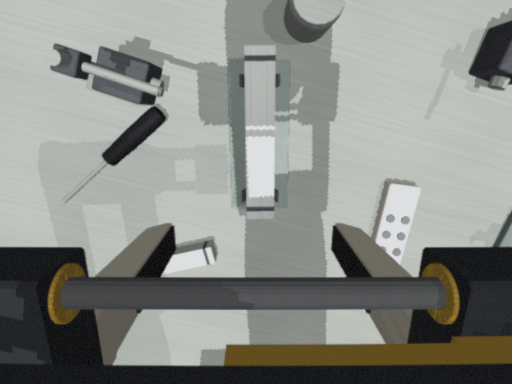

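View pics/side1.png

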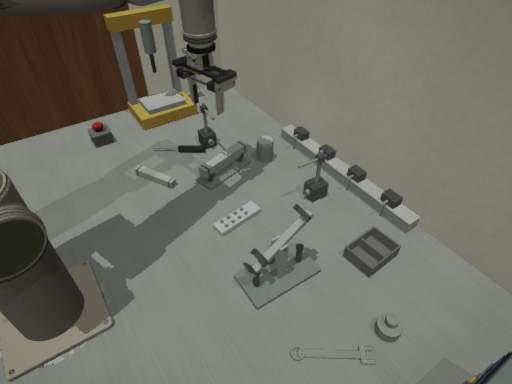

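View pics/scene1.png

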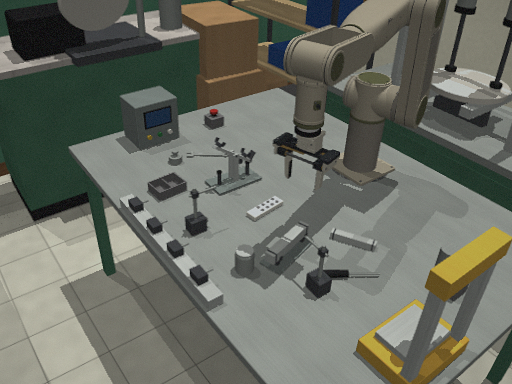

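Run:
```python
import cv2
a=cv2.imread('pics/wrist1.png');cv2.imwrite('pics/c6.png',cv2.resize(a[35:135,140:300],None,fx=5,fy=5,interpolation=cv2.INTER_CUBIC))
cv2.imwrite('pics/c7.png',cv2.resize(a[135:235,140:300],None,fx=5,fy=5,interpolation=cv2.INTER_CUBIC))
a=cv2.imread('pics/scene1.png');cv2.imwrite('pics/c8.png',cv2.resize(a[125:205,180:310],None,fx=6,fy=6,interpolation=cv2.INTER_CUBIC))
```

```text
(no output)
```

View pics/c6.png

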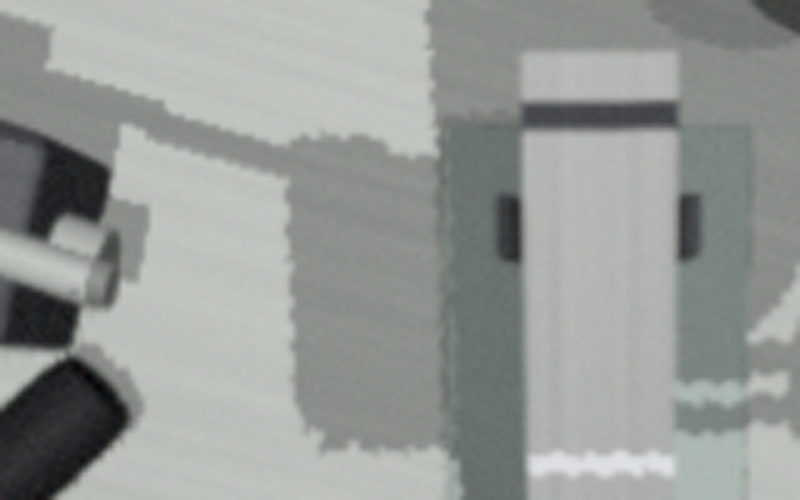

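View pics/c7.png

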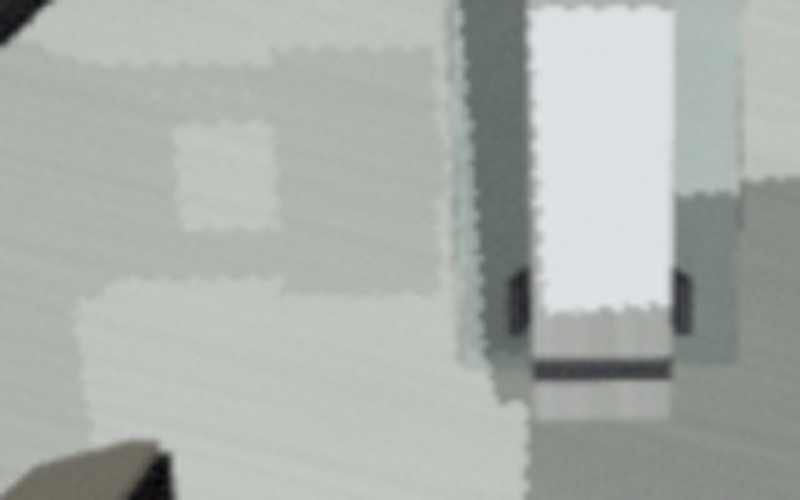

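View pics/c8.png

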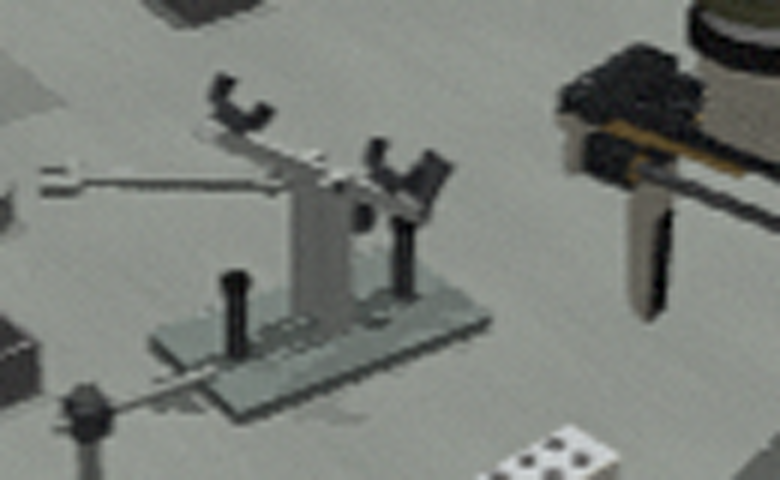

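Run:
```python
from h import *
S=ld('scene0');D=ld('side0');W=ld('wrist1')
L=np.array([[.1,.017,.067],[.1,-.017,.067],[-.1,-.017,.067],[-.1,.017,.067]])
w=np.array([[244.,44.7],[275.3,44.7],[273.8,218.2],[246.2,218.2]])
s=np.array([[276.6,255],[266,251.4],[299.4,222.4],[308,225.6]])-.4
d=np.array([[238,142.6],[242.6,146],[208,169.4],[199,165.4]])-.4
for ws,wd in((1,1),(0.3,.3),(0,0)):
    f=lambda p:np.r_[(proj(W,pose(*p,L))-w).ravel(),ws*(proj(S,pose(*p,L))-s).ravel(),wd*(proj(D,pose(*p,L))-d).ravel()]
    r=least_squares(f,[.6,.24,.26]);print(r.x.round(4),r.fun.round(1))
x,y,yaw=r.x
u=np.array([np.cos(yaw),np.sin(yaw)])
for a in(-.04,0,.04):print(a,np.array([x,y])+a*u)
tip=np.array([onz(S,[(306,237)],.15)[0],onz(W,[(161,92)],.15)[0]]);print(tip)
def f(X):return np.r_[proj(S,X)[0]-(306,237),proj(D,X)[0]-(214,119),2*(proj(W,X)[0]-(161,92))]
r=least_squares(f,[.62,.34,.15]);print(r.x,r.fun);q=r.x[:2]-[x,y];print(q@u,q@[-u[1],u[0]])
# body in wrist
```

```text
[0.6027 0.2415 0.2797] [-0.6  0.4 -0.6 -0.   0.2  0.5  0.7  0.8 -2.6  2.7 -1.1  1.5  0.8 -1.
  0.9 -0.1  1.5 -2.7  4.1 -2.5 -2.7  1.7 -1.   1.4]
[0.6031 0.2416 0.2743] [-0.1 -0.1 -0.  -0.3 -0.2  0.3  0.2  0.5 -0.9  0.8 -0.4  0.5  0.3 -0.3
  0.3 -0.   0.5 -0.8  1.3 -0.8 -0.8  0.5 -0.3  0.4]
[0.6031 0.2416 0.2737] [ 0.  -0.1  0.  -0.4 -0.2  0.2  0.2  0.4 -0.   0.  -0.   0.   0.  -0.
  0.   0.   0.  -0.   0.  -0.  -0.   0.  -0.   0. ]
-0.04 [0.56463605 0.23077616]
0 [0.60314706 0.24158828]
0.04 [0.64165807 0.25240041]
[[0.62165257 0.34017613 0.15      ]
 [0.62430047 0.33789113 0.15      ]]
[0.62427337 0.33823554 0.14885272] [-1.14360045  0.28110103 -1.2042001  -0.30469108 -0.00485056  0.01700015]
0.046463947304693505 0.0873390826629053
```

Request:
arm_command([
  [0.0064, -0.0079, -0.05, 0, 0, 0.016, 0],
  [0.0064, -0.0079, -0.1, 0, 0, 0.016, 0],
  [0.0064, -0.0079, -0.15, 0, 0, 0.016, 0],
  [0.0064, -0.0079, -0.2, 0, 0, 0.016, 0],
  [0.0064, -0.0079, -0.235, 0, 0, 0.016, 0],
  [0.0064, -0.0079, -0.26, 0, 0, 0.016, 0],
  [0.0064, -0.0079, -0.275, 0, 0, 0.016, 0],
  [0.0064, -0.0079, -0.284, 0, 0, 0.016, 0],
  [0.0064, -0.0079, -0.284, 0, 0, 0.016, 0],
  [0.0064, -0.0079, -0.284, 0, 0, 0.016, 0],
])

```text
t: 2.47
tool_pos: [0.5655, 0.2313, 0.0495]
orientation: [-3.109, -0.43, -0.006]
force: [0.3, -0.4, 0.5]
opening: 0.093
```

```bash
python3 snap.py 2 wrist side scene
```

```text
t 2.4667
q [0.303  0.3151 1.6287 0.0024 1.1937 1.5982]
dq [-0.0003 -0.0182 -0.0165  0.0021  0.0001  0.0048]
joint_torque [-4.30000e-03 -5.85067e+01 -4.26892e+01  2.32000e-02 -1.21600e-01
 -2.76000e-02]
tool_pos [0.5655 0.2313 0.0495]
orientation [-3.1092 -0.4298 -0.0056]
force [ 0.3391 -0.3701  0.5347]
wrist_torque [0.0939 0.0947 0.0314]
opening 0.093
[[0.9625, 0.2713, 0.0032], [0.2713, -0.9625, 0.0033], [0.0039, -0.0023, -1.0]]
```

View pics/wrist2.png

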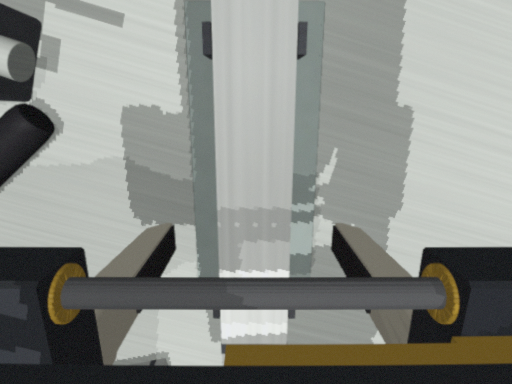

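View pics/scene2.png

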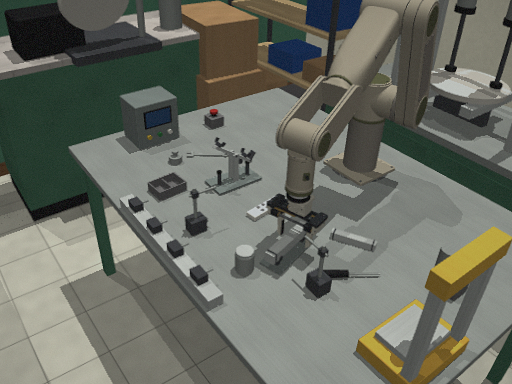

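Request:
arm_command([
  [0, 0, 0, 0, 0, 0, 0.4],
  [0, 0, 0, 0, 0, 0, 0.6],
  [0, 0, 0, 0, 0, 0, 1],
  [0, 0, 0, 0, 0, 0, 1],
  [0, 0, 0, 0, 0, 0, 1],
  [0, 0, 0, 0, 0, 0, 1],
], grip_force=55)

```text
t: 3.12
tool_pos: [0.5661, 0.2314, 0.0504]
orientation: [-3.109, -0.429, -0.008]
force: [-0.8, 0.7, -0.4]
opening: 0.0575
```

```bash
python3 snap.py 3
```

```text
t 3.1167
q [0.303  0.314  1.6284 0.0023 1.1936 1.5987]
dq [ 0.0005  0.0008 -0.0001  0.0006  0.0003  0.001 ]
joint_torque [ 0.00000e+00 -6.04923e+01 -4.43840e+01  2.57000e-02 -1.21700e-01
 -7.00000e-04]
tool_pos [0.5661 0.2314 0.0504]
orientation [-3.1091 -0.4291 -0.0083]
force [-0.7776  0.6781 -0.4153]
wrist_torque [ 0.0127  0.1102 -0.0181]
opening 0.0575
[[0.9626, 0.2709, 0.0048], [0.2709, -0.9626, 0.0037], [0.0056, -0.0023, -1.0]]
```

Still closing.

Request:
arm_command([
  [0, 0, 0, 0, 0, 0, 1],
  [0, 0, 0, 0, 0, 0, 1],
  [0, 0, 0, 0, 0, 0, 1],
  [0, 0, 0, 0, 0, 0, 1],
  [0, 0, 0, 0, 0, 0, 1],
  [0, 0, 0, 0, 0, 0, 1],
  [0, 0, 0, 0, 0, 0, 1],
  [0, 0, 0, 0, 0, 0, 1],
])

```text
t: 3.78
tool_pos: [0.566, 0.2314, 0.0503]
orientation: [-3.109, -0.429, -0.008]
force: [0.5, -0.6, -0.1]
opening: 0.0337
```

```bash
python3 snap.py 4
```

```text
t 3.7833
q [0.303  0.314  1.6284 0.0022 1.1935 1.5987]
dq [ 0.0011 -0.0009 -0.0013  0.0011  0.0003  0.0015]
joint_torque [  0.4339 -60.7414 -44.6079   0.2182  -0.1361  -0.1046]
tool_pos [0.566  0.2314 0.0503]
orientation [-3.1092 -0.429  -0.0081]
force [ 0.4899 -0.6276 -0.0874]
wrist_torque [-0.1194  0.0409 -0.136 ]
opening 0.0337
[[0.9626, 0.2708, 0.0047], [0.2708, -0.9626, 0.0037], [0.0055, -0.0022, -1.0]]
```

Request:
arm_command([
  [0, 0, 0.004, 0, 0, 0, 1],
  [0, 0, 0.008, 0, 0, 0, 1],
  [0, 0, 0.012, 0, 0, 0, 1],
  [0, 0, 0.016, 0, 0, 0, 1],
  [0, 0, 0.02, 0, 0, 0, 1],
  [0, 0, 0.02, 0, 0, 0, 1],
  [0, 0, 0.02, 0, 0, 0, 1],
], grip_force=60)

```text
t: 4.37
tool_pos: [0.5662, 0.2314, 0.0667]
orientation: [-3.109, -0.429, -0.009]
force: [-0.2, -0.1, -4.6]
opening: 0.0337
```

```bash
python3 snap.py 5 wrist side scene
python3 - <<'E'
import cv2
a=cv2.imread('pics/scene5.png');cv2.imwrite('pics/c9.png',cv2.resize(a[195:295,235:355],None,fx=5,fy=5,interpolation=cv2.INTER_CUBIC))
a=cv2.imread('pics/side5.png');cv2.imwrite('pics/c10.png',cv2.resize(a[105:205,170:290],None,fx=5,fy=5,interpolation=cv2.INTER_CUBIC))
E
```

```text
t 4.3667
q [0.303  0.2938 1.6203 0.0022 1.2214 1.5988]
dq [-0.      0.0071  0.0066  0.0007 -0.0022  0.0002]
joint_torque [ 1.19000e-02 -6.38046e+01 -4.81268e+01  1.93000e-02 -4.98800e-01
 -1.10000e-03]
tool_pos [0.5662 0.2314 0.0667]
orientation [-3.109 -0.429 -0.009]
force [-0.232  -0.0563 -4.6132]
wrist_torque [-0.1064  0.5326 -0.0158]
opening 0.0337
[[0.9626, 0.2708, 0.0053], [0.2708, -0.9626, 0.0038], [0.0061, -0.0023, -1.0]]
```

View pics/c9.png

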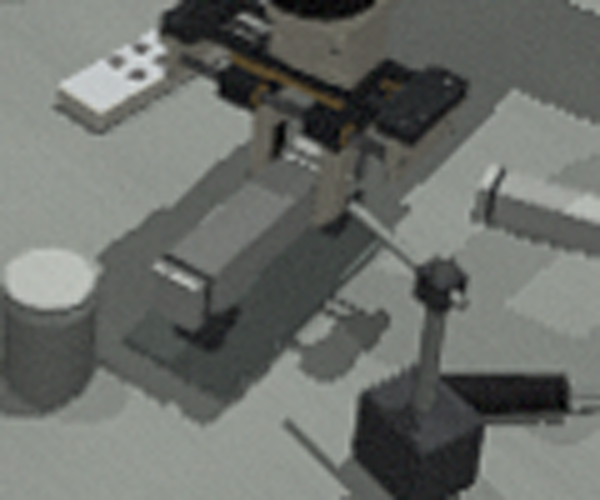

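View pics/c10.png

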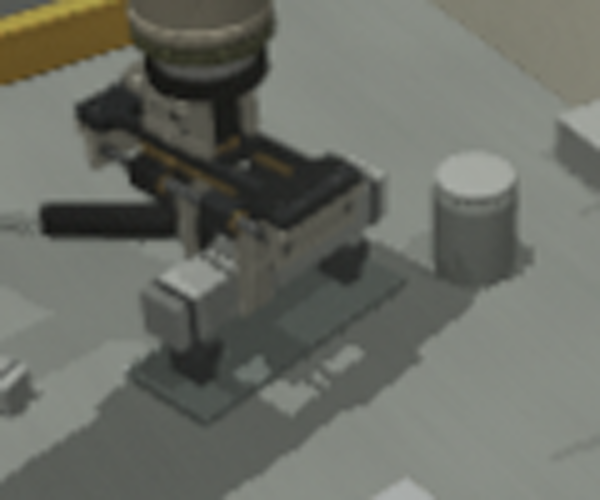

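Request:
arm_command([
  [0, 0, 0.005, 0, 0, 0, 1],
  [0, 0, 0.01, 0, 0, 0, 1],
  [0, 0, 0.015, 0, 0, 0, 1],
  [0, 0, 0.02, 0, 0, 0, 1],
  [0, 0, 0.025, 0, 0, 0, 1],
  [0, 0, 0.03, 0, 0, 0, 1],
  [0, 0, 0.03, 0, 0, 0, 1],
  [0, 0, 0.03, 0, 0, 0, 1],
], grip_force=60)

```text
t: 5.18
tool_pos: [0.5662, 0.2314, 0.0906]
orientation: [-3.109, -0.429, -0.009]
force: [-0.4, -0.4, -6.4]
opening: 0.0338
```

```bash
python3 snap.py 6 wrist side scene
python3 - <<'E'
import cv2
a=cv2.imread('pics/scene6.png');cv2.imwrite('pics/c11.png',cv2.resize(a[195:295,235:355],None,fx=5,fy=5,interpolation=cv2.INTER_CUBIC))
E
```

```text
t 5.1833
q [0.303  0.2661 1.6062 0.0022 1.2632 1.5989]
dq [ 0.0006  0.0079  0.0097 -0.0004 -0.0031  0.0003]
joint_torque [ 7.00000e-03 -6.34821e+01 -4.92255e+01  1.86000e-02 -4.97900e-01
 -8.00000e-04]
tool_pos [0.5662 0.2314 0.0906]
orientation [-3.109  -0.429  -0.0089]
force [-0.3661 -0.3711 -6.3865]
wrist_torque [-0.1151  0.5021  0.0387]
opening 0.0338
[[0.9626, 0.2708, 0.0052], [0.2708, -0.9626, 0.0038], [0.006, -0.0023, -1.0]]
```

View pics/c11.png

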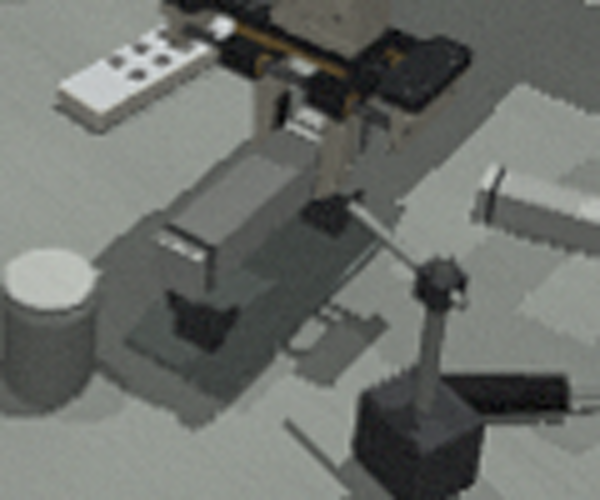

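View pics/wrist6.png

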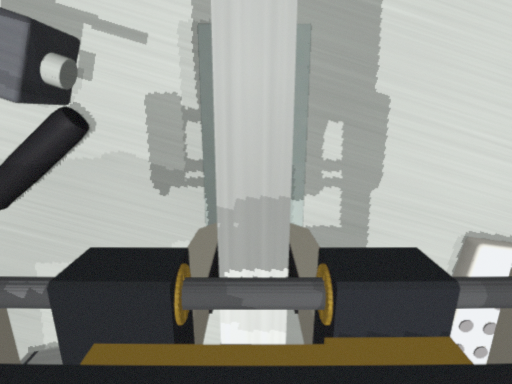

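Lifted clear: about 6.2 N and +0.45 N·m about y, which puts the centre of mass about 80 mm towards +x from the grip. So the heavy end is the +x (grease-can) end. I'll set the bar back and regrip near the middle so it carries more safely, staying clear of stand_b's rod.

Request:
arm_command([
  [0, 0, -0.01, 0, 0, 0, 1],
  [0, 0, -0.02, 0, 0, 0, 1],
  [0, 0, -0.03, 0, 0, 0, 1],
  [0, 0, -0.037, 0, 0, 0, 1],
  [0, 0, -0.043, 0, 0, 0, 1],
  [0, 0, -0.047, 0, 0, 0, 1],
  [0, 0, -0.05, 0, 0, 0, 1],
  [0, 0, -0.051, 0, 0, 0, 1],
  [0, 0, -0.051, 0, 0, 0, 1],
])

```text
t: 6.08
tool_pos: [0.5661, 0.2314, 0.0503]
orientation: [-3.109, -0.429, -0.008]
force: [-4.4, -2.1, 3.7]
opening: 0.0335
```

Request:
arm_command([
  [0, 0, 0, 0, 0, 0, 0.35],
  [0, 0, 0, 0, 0, 0, 0.35],
  [0, 0, 0, 0, 0, 0, 0.35],
  [0, 0, 0, 0, 0, 0, 0.35],
  [0, 0, 0, 0, 0, 0, 0.35],
  [0, 0, 0, 0, 0, 0, 0.35],
  [0, 0, 0, 0, 0, 0, 0.35],
])

```text
t: 6.67
tool_pos: [0.5661, 0.2314, 0.0503]
orientation: [-3.109, -0.429, -0.008]
force: [0.6, -0.0, -0.1]
opening: 0.0602
```

```bash
python3 snap.py 7 wrist scene
python3 - <<'E'
import cv2
a=cv2.imread('pics/scene7.png');cv2.imwrite('pics/c12.png',cv2.resize(a[195:295,235:355],None,fx=5,fy=5,interpolation=cv2.INTER_CUBIC))
E
```

```text
t 6.6667
q [0.303  0.3142 1.6283 0.0022 1.1934 1.5987]
dq [-0.0008 -0.0001 -0.0003 -0.0004  0.0014  0.001 ]
joint_torque [-1.90000e-03 -6.04445e+01 -4.43533e+01  2.48000e-02 -1.25800e-01
 -1.00000e-04]
tool_pos [0.5661 0.2314 0.0503]
orientation [-3.1092 -0.4291 -0.0083]
force [ 0.5548 -0.0399 -0.0963]
wrist_torque [ 0.0225  0.0481 -0.0376]
opening 0.0602
[[0.9626, 0.2709, 0.0048], [0.2709, -0.9626, 0.0036], [0.0056, -0.0022, -1.0]]
```

View pics/c12.png

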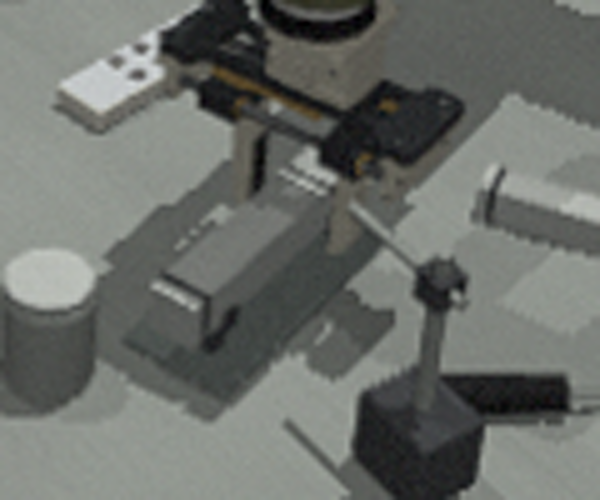

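View pics/wrist7.png

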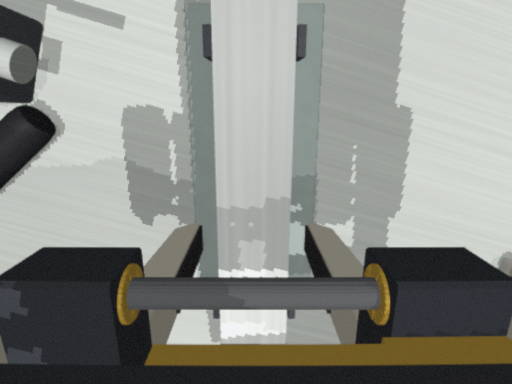

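Request:
arm_command([
  [0.013, 0.0036, 0, 0, 0, 0, 0.35],
  [0.026, 0.0072, 0, 0, 0, 0, 0.35],
  [0.0385, 0.0108, 0, 0, 0, 0, 0.35],
  [0.0385, 0.0108, 0, 0, 0, 0, 0.35],
  [0.0385, 0.0108, 0, 0, 0, 0, 0.35],
])

```text
t: 7.18
tool_pos: [0.5969, 0.2401, 0.0501]
orientation: [-3.109, -0.429, -0.008]
force: [0.8, 0.1, -0.0]
opening: 0.0607
```

Request:
arm_command([
  [0, 0, 0, 0, 0, 0, 1],
  [0, 0, 0, 0, 0, 0, 1],
  [0, 0, 0, 0, 0, 0, 1],
  [0, 0, 0, 0, 0, 0, 1],
  [0, 0, 0, 0, 0, 0, 1],
  [0, 0, 0, 0, 0, 0, 1],
  [0, 0, 0, 0, 0, 0, 1],
  [0, 0, 0, 0, 0, 0, 1],
  [0, 0, 0, 0, 0, 0, 1],
  [0, 0, 0, 0, 0, 0, 1],
], grip_force=60)

```text
t: 8.02
tool_pos: [0.5967, 0.2399, 0.0501]
orientation: [-3.109, -0.429, -0.007]
force: [-3.3, -1.3, 2.7]
opening: 0.0338
```

```bash
python3 snap.py 8 scene side
python3 - <<'E'
import cv2
a=cv2.imread('pics/scene8.png');cv2.imwrite('pics/c13.png',cv2.resize(a[195:295,235:355],None,fx=5,fy=5,interpolation=cv2.INTER_CUBIC))
a=cv2.imread('pics/side8.png');cv2.imwrite('pics/c14.png',cv2.resize(a[105:205,170:290],None,fx=5,fy=5,interpolation=cv2.INTER_CUBIC))
E
```

```text
t 8.0167
q [0.3015 0.3921 1.5307 0.0021 1.214  1.5973]
dq [ 0.0003 -0.0008 -0.0005  0.0011 -0.0008  0.0009]
joint_torque [-2.24000e-02 -6.35906e+01 -4.53359e+01  1.16100e-01 -1.32310e+00
 -6.42000e-02]
tool_pos [0.5967 0.2399 0.0501]
orientation [-3.1094 -0.4291 -0.007 ]
force [-3.2982 -1.2585  2.7307]
wrist_torque [-0.237   0.5494 -0.0646]
opening 0.0338
[[0.9626, 0.2709, 0.004], [0.2708, -0.9626, 0.0033], [0.0048, -0.0021, -1.0]]
```

View pics/c13.png

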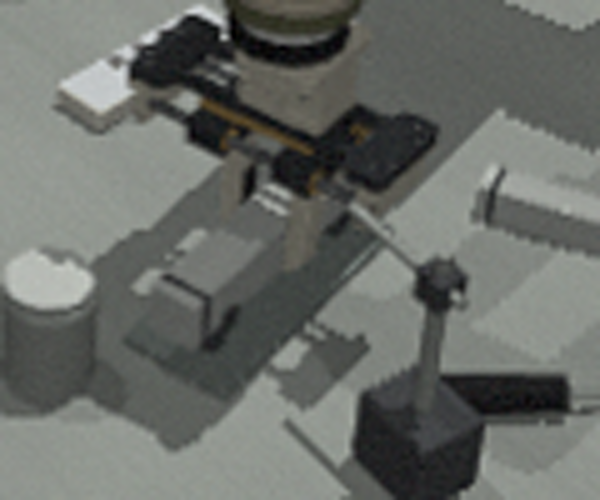

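View pics/c14.png

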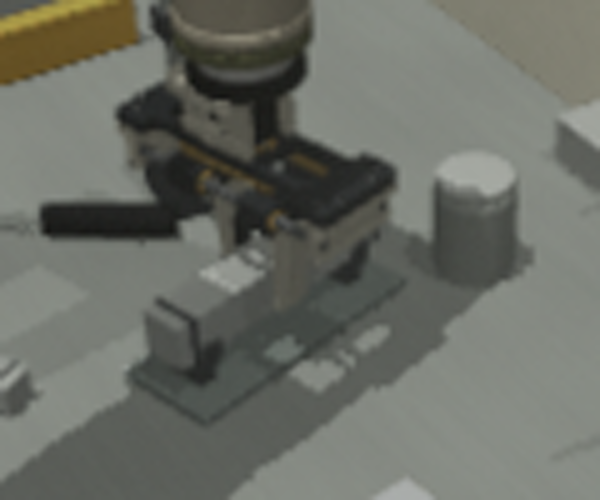

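Request:
arm_command([
  [0, 0, 0.008, 0, 0, 0, 1],
  [0, 0, 0.016, 0, 0, 0, 1],
  [0, 0, 0.03, 0, 0, 0, 1],
  [0, 0, 0.05, 0, 0, 0, 1],
  [0, 0, 0.08, 0, 0, 0, 1],
  [0, 0, 0.115, 0, 0, 0, 1],
  [0, 0, 0.15, 0, 0, 0, 1],
  [0, 0, 0.185, 0, 0, 0, 1],
  [0, 0, 0.22, 0, 0, 0, 1],
  [0, 0, 0.25, 0, 0, 0, 1],
  [0, 0, 0.26, 0, 0, 0, 1],
  [0, 0, 0.26, 0, 0, 0, 1],
])

```text
t: 9.12
tool_pos: [0.5982, 0.2405, 0.2622]
orientation: [-3.108, -0.429, -0.017]
force: [0.5, 0.0, -6.0]
opening: 0.0333
```

```bash
python3 snap.py 9 scene side wrist
python3 - <<'E'
import cv2
a=cv2.imread('pics/scene9.png');cv2.imwrite('pics/c15.png',cv2.resize(a[145:285,220:380],None,fx=4,fy=4,interpolation=cv2.INTER_CUBIC))
a=cv2.imread('pics/side9.png');cv2.imwrite('pics/c16.png',cv2.resize(a[65:205,170:330],None,fx=4,fy=4,interpolation=cv2.INTER_CUBIC))
E
```

```text
t 9.1167
q [0.3015 0.2309 1.3276 0.0021 1.5718 1.5981]
dq [ 0.0008  0.0384  0.067   0.0024 -0.0343  0.0018]
joint_torque [-1.25000e-02 -6.42647e+01 -5.22037e+01  1.99000e-02  2.87200e-01
  6.00000e-04]
tool_pos [0.5982 0.2405 0.2622]
orientation [-3.1082 -0.429  -0.017 ]
force [ 0.532   0.0258 -6.0154]
wrist_torque [-0.0013  0.2903 -0.0308]
opening 0.0333
[[0.9626, 0.2709, 0.0102], [0.2708, -0.9626, 0.0053], [0.0112, -0.0024, -0.9999]]
```

View pics/c15.png

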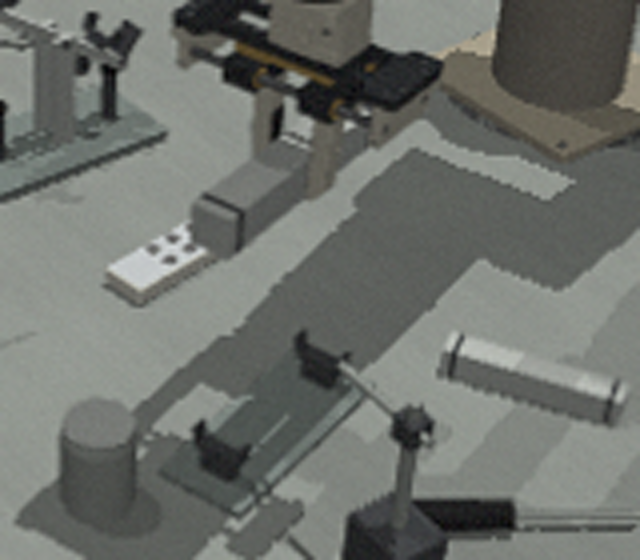

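View pics/wrist9.png

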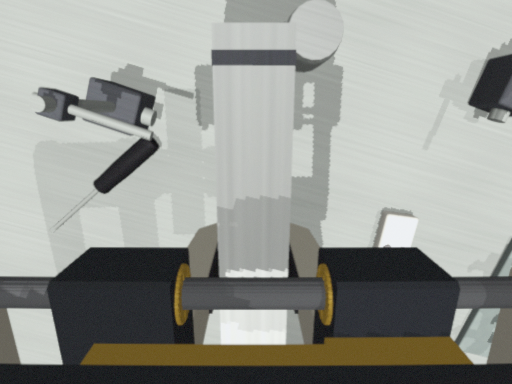

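Request:
arm_command([
  [-0.004, -0.02, 0.02, 0, 0, 0.24, 1],
  [-0.004, -0.04, 0.05, 0, 0, 0.48, 1],
  [-0.004, -0.06, 0.07, 0, 0, 0.72, 1],
  [-0.004, -0.08, 0.085, 0, 0, 0.95, 1],
  [-0.004, -0.09, 0.085, 0, 0, 1, 1],
])

```text
t: 9.68
tool_pos: [0.593, 0.166, 0.3248]
orientation: [-2.889, -1.229, -0.002]
force: [-0.1, 0.5, -4.5]
opening: 0.0337
```

Request:
arm_command([
  [-0.004, -0.02, 0, 0, 0, 0.24, 1],
  [-0.004, -0.04, 0, 0, 0, 0.48, 1],
  [-0.004, -0.06, 0, 0, 0, 0.72, 1],
  [-0.004, -0.08, 0, 0, 0, 0.95, 1],
  [-0.004, -0.09, 0, 0, 0, 1, 1],
])

```text
t: 10.1
tool_pos: [0.5889, 0.0921, 0.3218]
orientation: [-2.465, -1.942, 0.005]
force: [-0.8, -0.1, -5.2]
opening: 0.0337
```

Request:
arm_command([
  [-0.004, -0.02, 0, 0, 0, 0.24, 1],
  [-0.004, -0.04, 0, 0, 0, 0.48, 1],
  [-0.004, -0.06, 0, 0, 0, 0.72, 1],
  [-0.004, -0.08, 0, 0, 0, 0.95, 1],
  [-0.004, -0.09, 0, 0, 0, 1, 1],
])

```text
t: 10.52
tool_pos: [0.5849, 0.0182, 0.3188]
orientation: [-1.869, -2.519, 0.011]
force: [0.8, -1.1, -5.4]
opening: 0.0337
```

Request:
arm_command([
  [-0.004, -0.02, 0, 0, 0, 0.24, 1],
  [-0.004, -0.04, 0, 0, 0, 0.48, 1],
  [-0.004, -0.06, 0, 0, 0, 0.72, 1],
  [-0.004, -0.08, 0, 0, 0, 0.95, 1],
  [-0.004, -0.09, 0, 0, 0, 1, 1],
])

```text
t: 10.93
tool_pos: [0.5808, -0.0556, 0.3159]
orientation: [-1.143, -2.919, 0.016]
force: [-0.1, 0.8, -6.0]
opening: 0.0337
```

Request:
arm_command([
  [-0.004, -0.02, 0, 0, 0, 0.24, 1],
  [-0.004, -0.04, 0, 0, 0, 0.48, 1],
  [-0.004, -0.06, 0, 0, 0, 0.72, 1],
  [-0.004, -0.08, 0, 0, 0, 0.95, 1],
  [-0.004, -0.09, 0, 0, 0, 1, 1],
])

```text
t: 11.35
tool_pos: [0.5767, -0.1293, 0.313]
orientation: [-0.338, -3.115, 0.018]
force: [0.5, 0.4, -5.2]
opening: 0.0333
```

```bash
python3 snap.py 10
```

```text
t 11.35
q [-0.2993  0.0937  1.3881 -0.0131  1.6653 -1.655 ]
dq [-0.1394  0.0469 -0.0496  0.0144  0.0018 -0.3493]
joint_torque [  0.6669 -57.7181 -52.1917  -0.1482   0.3589  -1.3446]
tool_pos [ 0.5767 -0.1293  0.313 ]
orientation [-0.3382 -3.1153  0.0183]
force [ 0.4535  0.4008 -5.1929]
wrist_torque [ 0.0649 -0.3321 -0.0564]
opening 0.0333
[[-0.9767, 0.2145, -0.0092], [0.2146, 0.9766, -0.0108], [0.0066, -0.0125, -0.9999]]
```

Request:
arm_command([
  [0.01, 0.01, 0, 0, 0, 0.2, 1],
  [0.015, 0.012, 0, 0, 0, 0.4, 1],
  [0.015, 0.012, 0, 0, 0, 0.4, 1],
  [0.015, 0.012, 0, 0, 0, 0.4, 1],
])

```text
t: 11.68
tool_pos: [0.5882, -0.1194, 0.3107]
orientation: [-0.015, -3.132, 0.018]
force: [0.0, 0.1, -5.1]
opening: 0.0338
```

```bash
python3 snap.py 11 wrist side scene
```

```text
t 11.6833
q [-0.2775  0.1195  1.3645 -0.0138  1.6638 -1.8397]
dq [-0.0008 -0.0144 -0.0054 -0.0023  0.005   0.0264]
joint_torque [ 3.22000e-02 -5.85774e+01 -5.25029e+01 -1.99900e-01  2.61800e-01
 -7.99400e-01]
tool_pos [ 0.5882 -0.1194  0.3107]
orientation [-0.0153 -3.1317  0.018 ]
force [ 0.0312  0.1322 -5.0916]
wrist_torque [ 0.1186 -0.3339  0.0309]
opening 0.0338
[[-0.9999, 0.0097, -0.0098], [0.0098, 0.9999, -0.0115], [0.0097, -0.0116, -0.9999]]
```

View pics/wrist11.png

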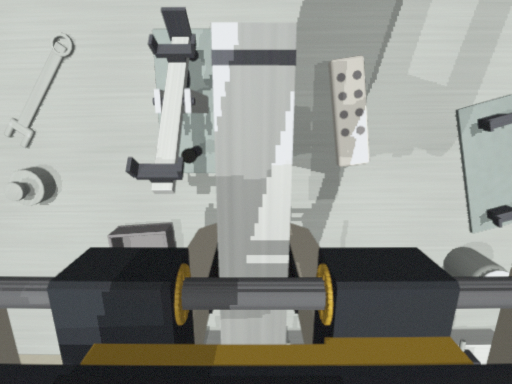

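View pics/side11.png

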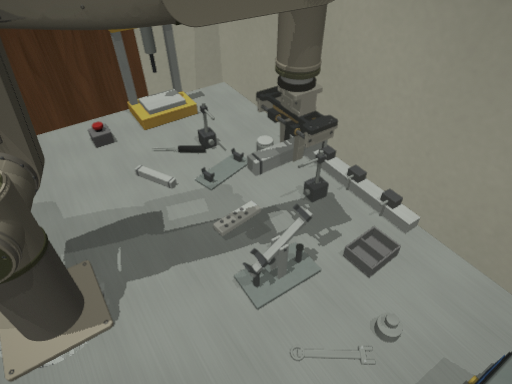

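Run:
```python
import cv2
a=cv2.imread('pics/wrist11.png')
cv2.imwrite('pics/c17.png',cv2.resize(a[0:70,140:220],None,fx=8,fy=8,interpolation=cv2.INTER_CUBIC))
cv2.imwrite('pics/c18.png',cv2.resize(a[130:200,115:205],None,fx=8,fy=8,interpolation=cv2.INTER_CUBIC))
```

```text
(no output)
```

View pics/c17.png

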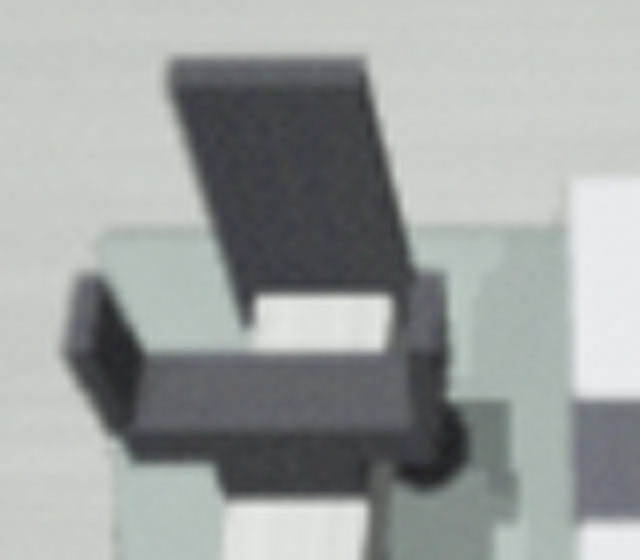

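View pics/c18.png

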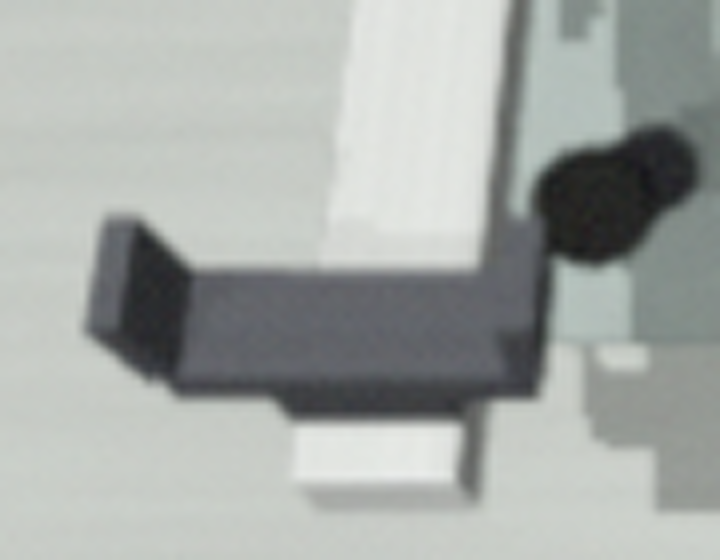

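```bash
cat > fitr.py <<'E'
from h import *
W=ld('wrist11')
P=np.array([[-103,-13,4],[-103,13,4],[-79,-19,-4],[-65,-19,-4],[-79,19,-4],[-65,19,-4],[-79,-19,-17],[-65,-19,-17],[65,-19,-4],[79,-19,-4],[65,-19,-17],[79,-19,-17],[65,19,-4],[79,19,-4]])/1e3
p=np.array([[161.8,10.8],[185.8,10.6],[152.4,33.6],[150.6,43.3],[191.4,33.6],[190.8,43.3],[157.7,43.6],[155.8,53.3],[131.4,156.7],[129.8,171.2],[138.7,163.1],[136.8,176.8],[178.6,157],[177.4,170.8]])
def rk(q,L,sl=None):
    sl=q[4] if len(q)>4 else np.radians(35)
    r=R.from_euler('z',q[3]).as_matrix()@R.from_euler('y',-sl).as_matrix()
    return L@r.T+q[:3]
if __name__=="__main__":
    for q0 in([.5,-.207,.16,0],[.5,-.207,.16,0,.61]):
        r=least_squares(lambda q:(proj(W,rk(q,P))-p).ravel(),q0,loss='soft_l1');print(r.x.round(4),np.sqrt(np.mean(r.fun**2)))
        print((proj(W,rk(r.x,P))-p).round(1).tolist())
    q=r.x
    for n in('scene1','side1'):
        c=ld(n);a=cv2.resize(c['frame'][:,:,::-1],None,fx=1,fy=1).copy()
        x0,y0,x1,y1=(180,125,310,205) if 'scene' in n else (220,190,350,320)
        k=5;b=cv2.resize(a[y0:y1,x0:x1],None,fx=k,fy=k,interpolation=cv2.INTER_CUBIC)
        for t in proj(c,rk(q[:4],P)):cv2.circle(b,(int((t[0]-x0+.5)*k),int((t[1]-y0+.5)*k)),2,(0,0,255),-1)
        cv2.imwrite(f'pics/ov_{n}.png',b)
E
python3 fitr.py
```

```text
[ 0.4968 -0.2049  0.1642 -0.0137] 1.0306577217808068
[[-1.0, -0.7], [-0.4, -0.6], [2.1, -0.1], [2.1, 0.3], [-0.7, -0.2], [-1.3, 0.2], [0.5, -0.1], [0.8, 0.1], [2.0, -0.1], [1.2, -0.0], [0.1, 0.1], [-0.3, 0.4], [-1.9, -0.2], [-2.4, 0.6]]
[ 0.4963 -0.2024  0.1715  0.0019  0.6446] 0.8826326676281158
[[-1.1, -0.4], [-0.2, -0.7], [2.0, 0.1], [2.0, 0.3], [-0.3, -0.6], [-0.8, -0.4], [0.5, 0.6], [0.8, 0.6], [1.5, -0.3], [0.5, 0.1], [-0.2, 0.5], [-0.6, 1.2], [-0.9, -1.1], [-1.4, 0.0]]
```

View pics/ov_scene1.png

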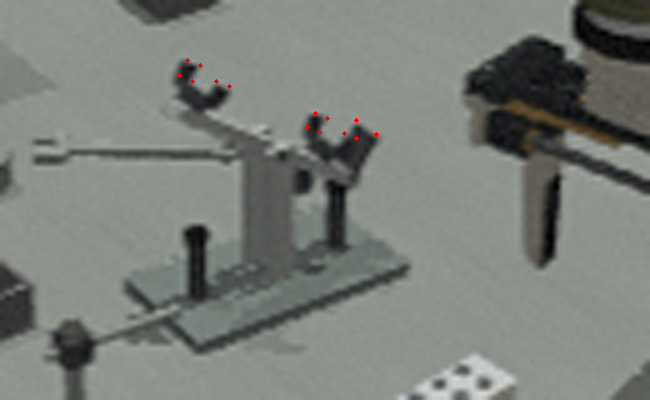

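View pics/ov_side1.png

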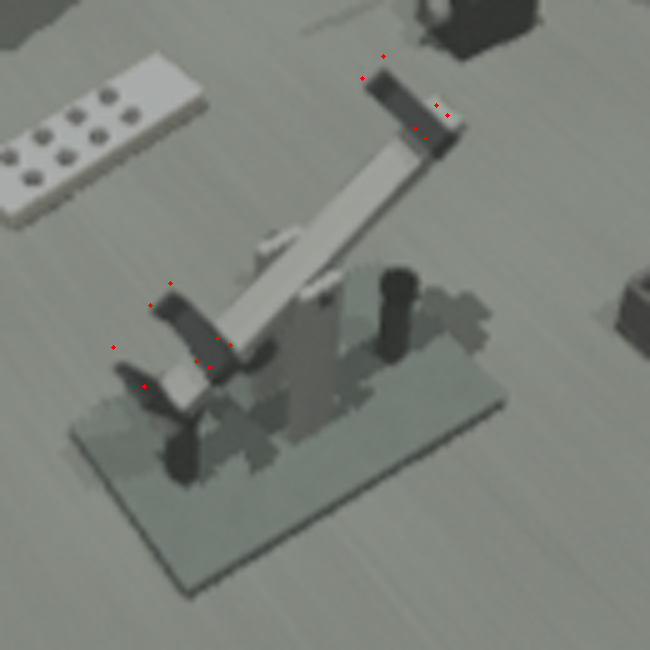

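Run:
```python
from h import *
W=ld('wrist11');print(W['cam_to_world'].round(3))
S=ld('scene1');D=ld('side1')
print(onz(W,[[151.7,28.1],[210.5,28.1],[193,172.5]],.012).round(4), 'remote',onz(W,[[332,60],[363,56],[368,163],[338,167]],.02).round(4))
print('remoteW0',onz(ld('wrist0'),[[124,150],[133,184],[247,168],[240,132]],.02).round(4))
print('yoke top mid W',onz(W,[[157,100],[190,100]],.131).round(4))
print('yoke D',onz(D,[[276,238],[284.4,247]],.131).round(4))
print('rig D',onz(D,[[220+70/5,190+430/5],[220+188/5,190+597/5],[220+507/5,190+402/5]],.012).round(4))
```

```text
[[ 0.009 -0.968 -0.251  0.518]
 [ 1.     0.006  0.014 -0.117]
 [-0.012 -0.251  0.968  0.459]
 [ 0.     0.     0.     1.   ]]
[[ 0.4021 -0.2584  0.012 ]
 [ 0.4035 -0.1784  0.012 ]
 [ 0.6014 -0.2135  0.012 ]] remote [[ 0.4467 -0.0144  0.02  ]
 [ 0.4419  0.0271  0.02  ]
 [ 0.5876  0.0459  0.02  ]
 [ 0.5932  0.0023  0.02  ]]
remoteW0 [[ 0.4438  0.0279  0.02  ]
 [ 0.4504 -0.0142  0.02  ]
 [ 0.5919  0.0059  0.02  ]
 [ 0.5838  0.0491  0.02  ]]
yoke top mid W [[ 0.5017 -0.2212  0.131 ]
 [ 0.5021 -0.1864  0.131 ]]
yoke D [[ 0.5027 -0.1929  0.131 ]
 [ 0.503  -0.2253  0.131 ]]
rig D [[ 0.4025 -0.1565  0.012 ]
 [ 0.4012 -0.2657  0.012 ]
 [ 0.5985 -0.2677  0.012 ]]
```

```bash
cat > fit2.py <<'E'
from fitr import *
D=ld('side1');Sc=ld('scene1')
iw=np.array([2,3,4,5,8,9,12,13])
dP=np.array([[-65,19,-4],[-79,19,-4],[79,19,-4],[65,19,-4],[-103,13,4]])/1e3
dp=np.array([[180,291],[155,307],[386,70],[365,86],[117,364]])/5+[220,190]-.4
def res(q,out=False):
    PP=P.copy();PP[iw,1]*=q[4]
    dd=dP.copy();dd[:4,1]*=q[4]
    a=proj(W,rk(q[:4],PP))-p;b=proj(D,rk(q[:4],dd))-dp
    if out:print(a.round(1).tolist(),b.round(1).tolist())
    return np.r_[a.ravel(),b.ravel()]
r=least_squares(res,[.5,-.2,.16,0,1.],loss='soft_l1');q=r.x;print(q.round(4));res(q,1)
r2=least_squares(lambda q:res(q)[:28],[.5,-.2,.16,0,1.],loss='soft_l1');print('W only',r2.x.round(4))
for n in('scene1','side1','wrist11'):
    c=ld(n);a=c['frame'][:,:,::-1]
    x0,y0,x1,y1=(180,125,310,205) if 'scene' in n else (220,190,350,320) if 'side' in n else(110,0,220,110)
    k=5;b=cv2.resize(a[y0:y1,x0:x1],None,fx=k,fy=k,interpolation=cv2.INTER_CUBIC)
    for t in proj(c,rk(q[:4],P)):cv2.circle(b,(int((t[0]-x0+.5)*k),int((t[1]-y0+.5)*k)),2,(0,0,255),-1)
    cv2.imwrite(f'pics/ov2_{n}.png',b)
E
python3 fit2.py
```

```text
[ 0.4969 -0.2051  0.1639 -0.0107  1.0885]
[[-1.4, -0.5], [-0.7, -0.5], [0.2, 0.1], [0.3, 0.5], [0.6, -0.2], [0.1, 0.3], [0.3, 0.1], [0.5, 0.3], [0.2, -0.1], [-0.6, 0.0], [0.2, 0.1], [-0.1, 0.4], [0.0, -0.3], [-0.3, 0.5]] [[-1.6, 0.3], [-0.7, 1.4], [-0.2, -0.1], [-0.1, 1.1], [-0.1, -1.1]]
W only [ 0.4968 -0.2052  0.1635 -0.0109  1.0895]
```

View pics/ov2_side1.png

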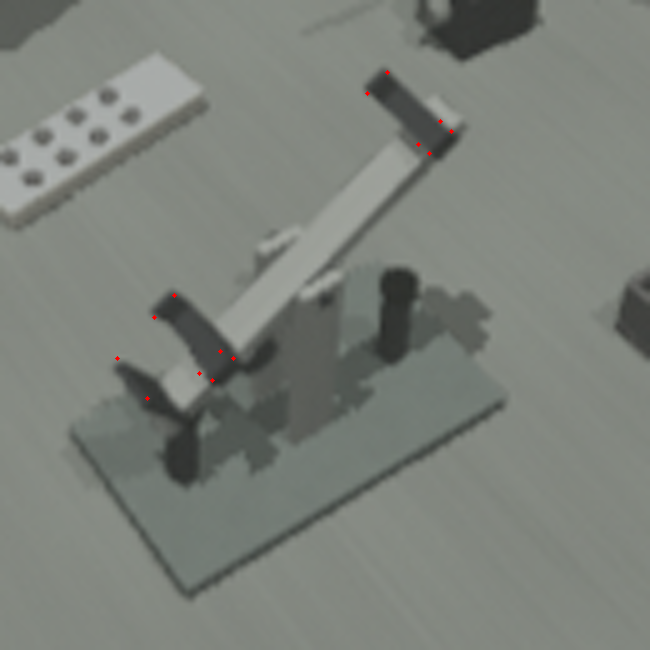

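View pics/ov2_scene1.png

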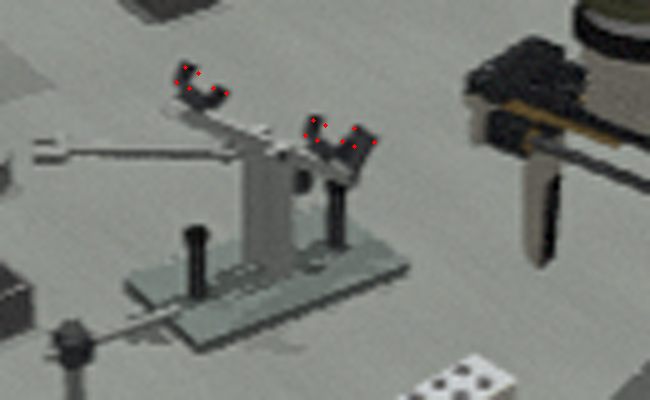

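Run:
```python
from h import *
for n in('wrist9','wrist11'):
    a=ld(n)['frame'].astype(int)
    g=a.sum(2)/3
    for v in(30,45,70,90,100,120,150,180,200):
        row=g[v];l=np.diff(row)
        i=200+np.argmax(np.abs(l[200:230]));j=280+np.argmax(np.abs(l[280:305]))
        print(n,v,i,row[i-1:i+3].round().astype(int),j,row[j-1:j+3].round().astype(int))
    for u in(225,255,285):
        col=g[:,u];print(u,col[18:30].astype(int),col[44:70].astype(int))
```

```text
wrist9 30 213 [200 201 198 197] 287 [198 197 193 194]
wrist9 45 211 [208 207 202 200] 295 [192 194 198 198]
wrist9 70 212 [165 179 196 196] 294 [190 173 132  92]
wrist9 90 212 [160 167 184 194] 302 [155 161 183 200]
wrist9 100 212 [155 160 179 194] 301 [154 158 184 203]
wrist9 120 213 [159 168 184 194] 293 [188 176 157 153]
wrist9 150 203 [192 193 191 191] 291 [188 192 199 205]
wrist9 180 225 [191 191 189 187] 290 [187 184 169 155]
wrist9 200 215 [208 206 198 190] 289 [162 162 157 155]
225 [158 156 155 159 176 192 196 197 196 197 196 196] [195 194 195 195 190 163 102  81  85  86  85  88  85  84  85  84  85  88
  84  85 105 156 191 194 194 194]
255 [152 155 155 159 175 193 197 198 197 197 197 196] [197 196 197 196 192 163  98  84  85  83  86  86  84  85  80  84  80  83
  85  82  94 147 192 196 196 195]
285 [153 154 151 144 165 190 197 199 197 199 198 198] [198 198 197 197 192 165 102  83  80  83  83  83  84  81  83  83  84  81
  83  83  88 147 192 196 196 198]
wrist11 30 210 [173 185 213 232] 295 [185 183 164 147]
wrist11 45 211 [179 198 231 235] 295 [185 176 158 148]
wrist11 70 201 [
[... 156 characters left out ...]
1 120 205 [155 170 140 133] 293 [228 200 142 128]
wrist11 150 201 [ 40  50  89 112] 292 [227 197 139 126]
wrist11 180 215 [152 153 159 161] 290 [220 219 209 199]
wrist11 200 216 [201 184 164 158] 290 [219 212 202 198]
225 [200 200 200 206 222 231 233 234 234 234 234 234] [235 233 235 233 229 202 135 118 120 117 118 118 119 116 116 118 117 116
 119 122 141 195 231 234 234 234]
255 [202 200 200 201 194 189 190 188 189 188 189 187] [189 189 190 189 183 155  94  78  75  78  80  79  78  80  77  80  81  79
  78  81  99 152 186 189 187 188]
285 [201 203 200 199 196 192 188 190 190 190 190 190] [190 189 191 189 184 157  94  77  77  76  77  77  80  78  77  77  76  80
  79  78  85 138 186 189 189 190]
```

```bash
cat > inhand.py <<'E'
from h import *
W1=ld('wrist1')
X=onz(W1,[[260,54.8],[260,60.4],[260,44.7]],.067)-[.6031,.2416,0]
bx=X@[np.cos(.2737),np.sin(.2737),0];print('band',bx.round(4))
bx=bx[:2]+(.1-bx[2])
def inhand(n,pos,rv,rows,edges):
    W=ld(n);T=R.from_rotvec(rv).as_matrix()
    def top(q,x,y): # bar frame -> world; bar z_up = -tool z ; tilt about tool y
        r=R.from_euler('yz',[q[3],q[4]]).as_matrix()
        L=np.array([x,y,-.017]); return (r@L+[q[0],q[1],q[2]])@T.T+pos
    def res(q):
        o=[]
        for x,v in rows:o.append((proj(W,top(q,x,0))[0][1]-v)*1.5)
        for v,u,s in edges:
            A,B=proj(W,np.array([top(q,.1,s*.017),top(q,.0,s*.017)]))
            t=(v-A[1])/(B[1]-A[1]);o.append(A[0]+t*(B[0]-A[0])-u)
        return np.array(o)
    r=least_squares(res,[.0066,0,0,0,0]);J=r.jac;c=np.sqrt(np.diag(np.linalg.pinv(J.T@J)))*.5
    print(n,r.x.round(4),c.round(4),r.fun.round(1));return r.x
pos=np.array([.5882,-.1194,.3107]);rv=np.array([-.0153,-3.1317,.018])
rows=[(.1,21.9),(bx[0],49.4),(bx[1],64.8)]
ed=[(30,295.7,1),(45,295.6,1),(70,294.7,1),(90,294.4,1),(120,293.4,1),(150,292.3,1),(30,210.9,-1),(45,211.7,-1),(90,212.6,-1),(200,216.2,-1)]
# tool y=+world y = image right
if __name__=="__main__":inhand('wrist11',pos,rv,rows,ed)
E
python3 inhand.py
```

```text
band [0.0896 0.0839 0.0998]
wrist11 [ 0.0061  0.0006 -0.     -0.0176 -0.0015] [0.0003 0.0003 0.0017 0.0203 0.0032] [ 0.1  0.2 -0.3  0.3 -0.1  0.1 -0.2 -0.1  0.1  0.  -0.3  0.2  0. ]
```

```bash
cat > goal.py <<'E'
import sys;from h import *
from plant import robot
def goal(off,seat=(.4969,-.2051,.1639),yaw=-.0107,up=.002,ih=(.0061,.0006,0),sl=35):
    a=np.radians(sl);c,s=np.cos(a),np.sin(a)
    a0=np.radians(35);Z=R.from_euler('z',yaw).as_matrix()
    T=Z@np.array([[-c,0,s],[0,1,0],[-s,0,-c]])
    n=Z@[-np.sin(a0),0,np.cos(a0)];u=Z@[np.cos(a0),0,np.sin(a0)]
    return np.array(seat)+off*n+up*u-T@np.array(ih),T
def rel(p,T):
    st=robot.read_state();T0=R.from_rotvec(st['orientation']).as_matrix()
    rv=R.from_matrix(T@T0.T).as_rotvec()
    print('goal',p.round(4),'shift shares',((p-st['tool_pos'])/.8).round(4),'turn shares',(rv/np.radians(30)).round(4))
if __name__=="__main__":
    for o in sys.argv[1:]:rel(*goal(float(o)))
E
python3 goal.py .09
```

```text
goal [ 0.4519 -0.2052  0.2423] shift shares [-0.1706 -0.107  -0.0875] turn shares [ 0.0107 -1.1814  0.0049]
```

Request:
arm_command([
  [-0.02, -0.02, 0, 0.002, -0.12, 0.001, 1],
  [-0.05, -0.05, 0, 0.004, -0.25, 0.002, 1],
  [-0.08, -0.08, 0, 0.005, -0.4, 0.003, 1],
  [-0.1, -0.1, 0, 0.006, -0.55, 0.003, 1],
  [-0.12, -0.107, 0, 0.008, -0.7, 0.004, 1],
  [-0.14, -0.107, -0.01, 0.009, -0.82, 0.004, 1],
  [-0.155, -0.107, -0.02, 0.01, -0.92, 0.005, 1],
  [-0.17, -0.107, -0.03, 0.01, -1, 0.005, 1],
  [-0.17, -0.107, -0.03, 0.01, -1, 0.005, 1],
])

```text
t: 12.58
tool_pos: [0.4487, -0.2042, 0.2834]
orientation: [0.019, 2.629, -0.001]
force: [-1.5, -0.1, -6.2]
opening: 0.0338
```

```bash
python3 snap.py 12 side; python3 goal.py .09 .05
```

```text
t 12.5833
q [-0.7919 -0.6431  2.1317  0.3678  1.2923 -2.3855]
dq [ 0.0495  0.0727 -0.1162 -0.0595  0.0072  0.0956]
joint_torque [ -1.041  -28.1361 -60.1      4.1085  -4.0207  -1.2738]
tool_pos [ 0.4487 -0.2042  0.2834]
orientation [ 1.8700e-02  2.6291e+00 -1.5000e-03]
force [-1.4735 -0.1064 -6.191 ]
wrist_torque [0.0414 0.5029 0.0189]
opening 0.0338
[[-0.8714, 0.0136, 0.4903], [0.013, 0.9999, -0.0045], [-0.4903, 0.0024, -0.8715]]
goal [ 0.4519 -0.2052  0.2423] shift shares [ 0.0023 -0.0003 -0.0542] turn shares [-0.0038 -0.1864  0.0066]
goal [ 0.4749 -0.2055  0.2095] shift shares [ 0.031  -0.0006 -0.0952] turn shares [-0.0038 -0.1864  0.0066]
```

View pics/side12.png

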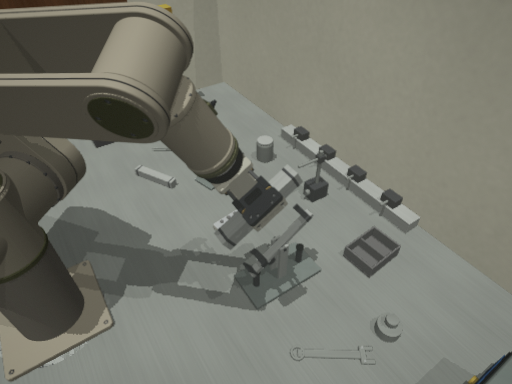

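Request:
arm_command([
  [0.005, 0, -0.015, -0.001, -0.05, 0.002, 1],
  [0.01, 0, -0.035, -0.002, -0.1, 0.004, 1],
  [0.018, 0, -0.055, -0.003, -0.15, 0.006, 1],
  [0.025, -0.001, -0.075, -0.004, -0.186, 0.007, 1],
  [0.031, -0.001, -0.095, -0.004, -0.186, 0.007, 1],
  [0.031, -0.001, -0.095, -0.004, -0.186, 0.007, 1],
  [0.031, -0.001, -0.095, -0.004, -0.186, 0.007, 1],
])

```text
t: 13.22
tool_pos: [0.475, -0.2052, 0.2095]
orientation: [0.013, 2.533, -0.002]
force: [0.4, 0.1, -4.6]
opening: 0.0334
```

```bash
python3 snap.py 13 side scene wrist; python3 goal.py .05 .03 .0
python3 - <<'E'
import cv2
a=cv2.imread('pics/scene13.png');cv2.imwrite('pics/c19.png',cv2.resize(a[105:205,180:310],None,fx=6,fy=6,interpolation=cv2.INTER_CUBIC))
a=cv2.imread('pics/side13.png');cv2.imwrite('pics/c20.png',cv2.resize(a[170:310,200:340],None,fx=4,fy=4,interpolation=cv2.INTER_CUBIC))
E
```

```text
t 13.2167
q [-0.8004 -0.6097  2.2786  0.4826  1.0704 -2.5086]
dq [-0.0078 -0.0239 -0.0331  0.0061  0.0072 -0.0055]
joint_torque [ 2.75000e-02 -2.28483e+01 -5.31018e+01  3.28360e+00 -2.99880e+00
 -7.26000e-02]
tool_pos [ 0.475  -0.2052  0.2095]
orientation [ 1.3200e-02  2.5328e+00 -2.1000e-03]
force [ 0.3928  0.0738 -4.5795]
wrist_torque [0.0739 0.5169 0.0052]
opening 0.0334
[[-0.8203, 0.01, 0.5718], [0.009, 0.9999, -0.0045], [-0.5718, 0.0014, -0.8204]]
goal [ 0.4749 -0.2055  0.2095] shift shares [-0.001  0.001 -0.003] turn shares [ 0.0035  0.0026 -0.0008]
goal [ 0.4863 -0.2056  0.1931] shift shares [ 0.0133  0.0009 -0.0235] turn shares [ 0.0035  0.0026 -0.0008]
goal [ 0.5035 -0.2058  0.1685] shift shares [ 0.0348  0.0006 -0.0542] turn shares [ 0.0035  0.0026 -0.0008]
```

View pics/wrist13.png

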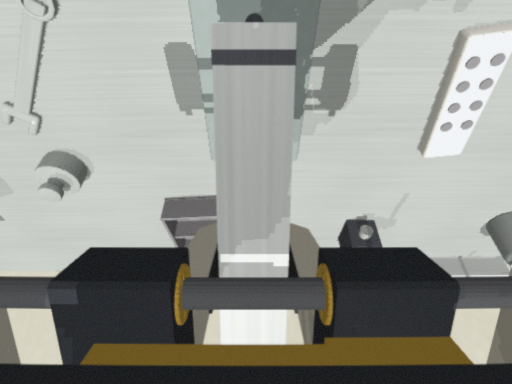

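View pics/c19.png

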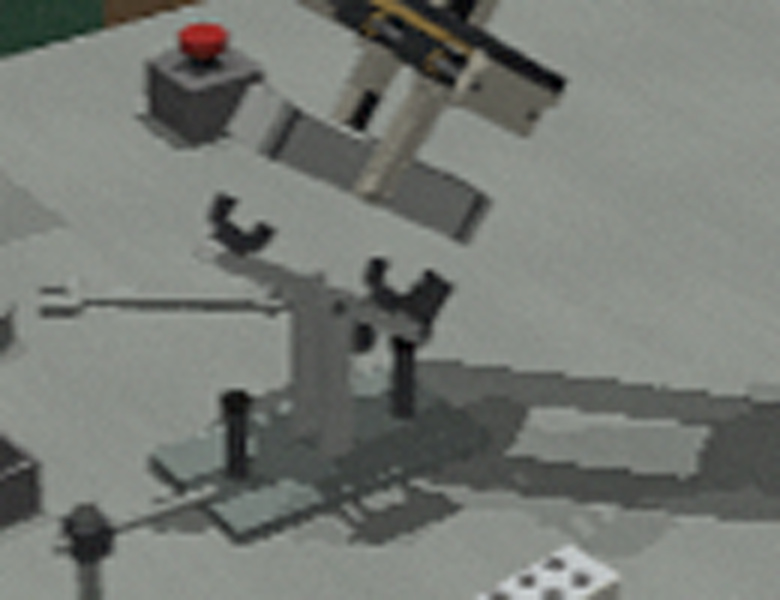

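View pics/c20.png

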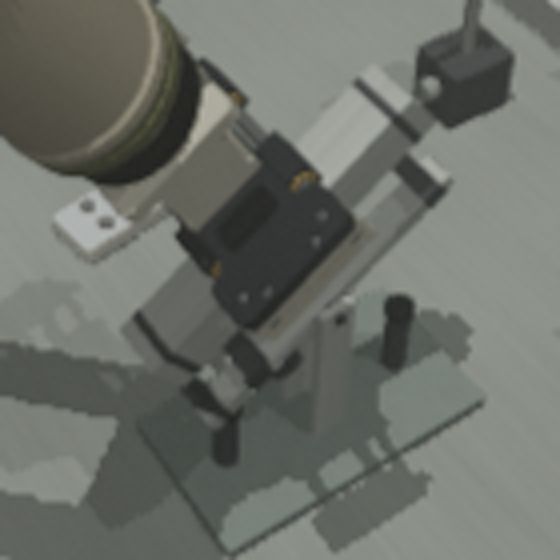

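Run:
```python
from fitr import *
from goal import *
q=[.4969,-.2051,.1639,-.0107]
st=robot.read_state();T=R.from_rotvec(st['orientation']).as_matrix()
C=np.array([[x,y,z] for x in(-.1,.1) for y in(-.017,.017) for z in(-.017,.017)])
r=R.from_euler('y',-.0176).as_matrix()
B=(C@r.T+[.0061,.0006,0])@T.T+st['tool_pos']
for n in('scene13','side13','wrist13'):
    c=ld(n);a=c['frame'][:,:,::-1]
    x0,y0,x1,y1=(180,105,310,205) if 'scene' in n else (200,170,340,310) if 'side' in n else(160,0,350,110)
    k=6 if 'scene' in n else 4;b=cv2.resize(a[y0:y1,x0:x1],None,fx=k,fy=k,interpolation=cv2.INTER_CUBIC)
    for t in proj(c,rk(q,P)):cv2.circle(b,(int((t[0]-x0+.5)*k),int((t[1]-y0+.5)*k)),2,(0,0,255),-1)
    for t in proj(c,B):cv2.circle(b,(int((t[0]-x0+.5)*k),int((t[1]-y0+.5)*k)),2,(0,255,0),-1)
    cv2.imwrite(f'pics/ov3_{n}.png',b)
```

```text
(no output)
```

View pics/ov3_scene13.png

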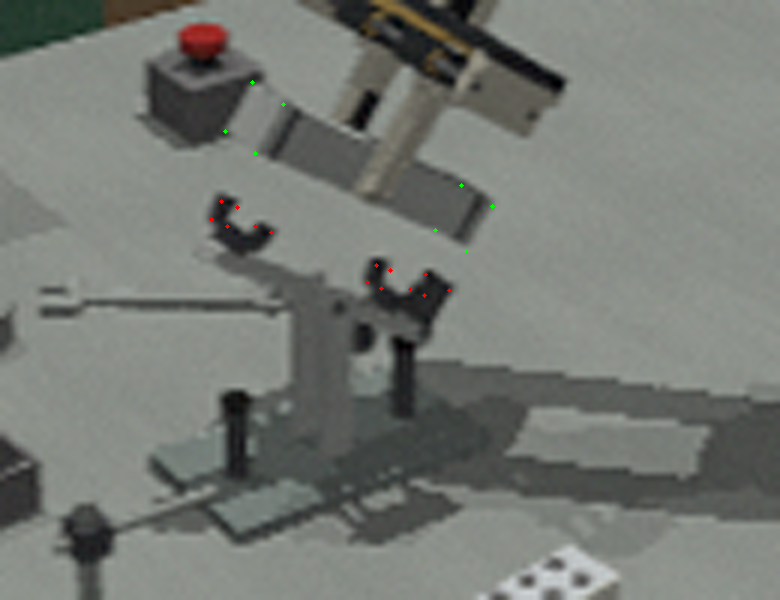

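View pics/ov3_side13.png

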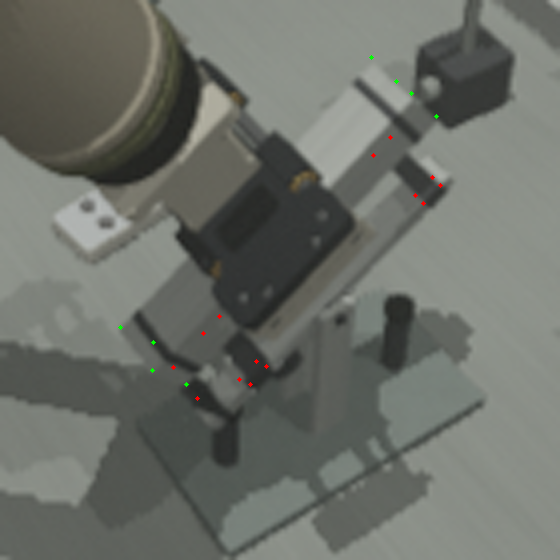

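View pics/ov3_wrist13.png

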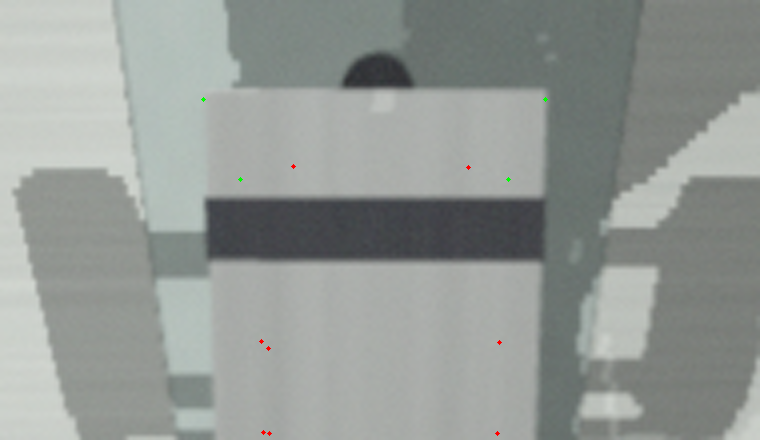

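Run:
```python
from fitr import *
from goal import *
st=robot.read_state();T=R.from_rotvec(st['orientation']).as_matrix()
C=np.array([[x,y,z] for x in(-.1,.1) for y in(-.017,.017) for z in(-.017,.017)])
E=[(0,1),(2,3),(0,2),(1,3),(4,5),(6,7),(4,6),(5,7),(0,4),(1,5),(2,6),(3,7)]
r=R.from_euler('y',-.0176).as_matrix()
B=(C@r.T+[.0061,.0006,0])@T.T+st['tool_pos']
for n,bx in(('scene13',(212,115,264,150)),('side13',(222,180,312,272))):
    c=ld(n);a=c['frame'][:,:,::-1];x0,y0,x1,y1=bx
    k=14 if 'scene' in n else 6;b=cv2.resize(a[y0:y1,x0:x1],None,fx=k,fy=k,interpolation=cv2.INTER_CUBIC)
    pp=proj(c,B);print(n,pp.round(1).tolist())
    f=lambda t:(int((t[0]-x0+.5)*k),int((t[1]-y0+.5)*k))
    for i,j in E:cv2.line(b,f(pp[i]),f(pp[j]),(0,255,0),1)
    cv2.imwrite(f'pics/ov4_{n}.png',b)
```

```text
scene13 [[221.6, 118.3], [217.0, 126.5], [226.8, 121.8], [222.2, 130.1], [256.3, 135.3], [252.0, 142.8], [261.5, 138.8], [257.2, 146.4]]
side13 [[302.4, 192.8], [308.6, 198.7], [292.4, 183.8], [298.7, 189.8], [237.7, 262.2], [246.0, 265.6], [229.6, 251.4], [238.0, 255.1]]
```

View pics/ov4_scene13.png

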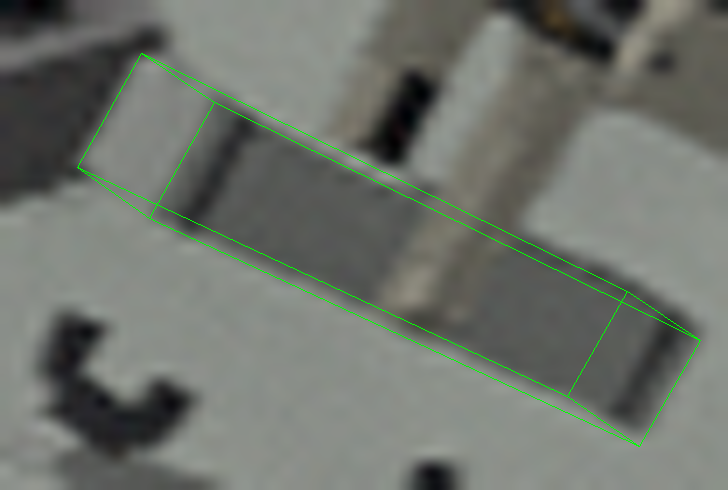

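View pics/ov4_side13.png

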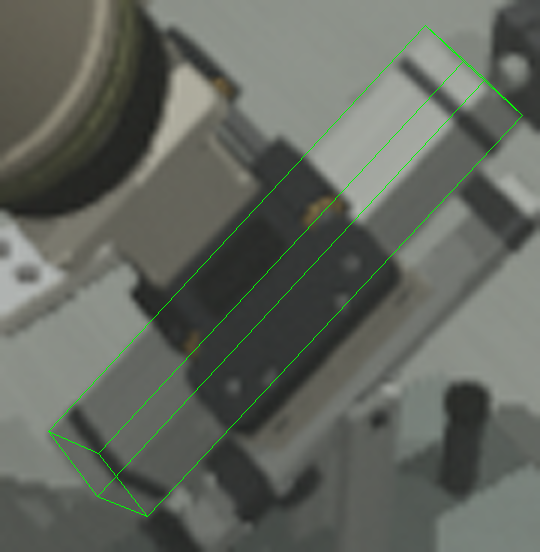

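```bash
python3 goal.py .05 .03 .01 .003 0; python3 snap.py 14
```

```text
goal [ 0.4749 -0.2055  0.2095] shift shares [-0.001  0.001 -0.003] turn shares [ 0.0035  0.0026 -0.0008]
goal [ 0.4863 -0.2056  0.1931] shift shares [ 0.0133  0.0009 -0.0235] turn shares [ 0.0035  0.0026 -0.0008]
goal [ 0.4978 -0.2057  0.1767] shift shares [ 0.0277  0.0007 -0.0439] turn shares [ 0.0035  0.0026 -0.0008]
goal [ 0.5018 -0.2058  0.171 ] shift shares [ 0.0327  0.0007 -0.0511] turn shares [ 0.0035  0.0026 -0.0008]
goal [ 0.5035 -0.2058  0.1685] shift shares [ 0.0348  0.0006 -0.0542] turn shares [ 0.0035  0.0026 -0.0008]
t 13.3667
q [-0.8013 -0.6121  2.277   0.4833  1.0699 -2.5097]
dq [-0.0039 -0.0083  0.0066  0.0035 -0.0047 -0.0066]
joint_torque [ 1.18800e-01 -2.33871e+01 -5.42449e+01  3.33330e+00 -2.77170e+00
  2.29000e-02]
tool_pos [ 0.4757 -0.2063  0.2119]
orientation [ 0.0123  2.5293 -0.0064]
force [ 0.1581 -0.6237 -4.1858]
wrist_torque [ 0.0746  0.5424 -0.0006]
opening 0.0338
[[-0.8183, 0.0103, 0.5746], [0.0074, 0.9999, -0.0074], [-0.5747, -0.0018, -0.8184]]
```

Request:
arm_command([
  [0.004, 0.0003, -0.008, 0.0035, 0.0026, 0, 1],
  [0.01, 0.0006, -0.018, 0.0035, 0.0026, 0, 1],
  [0.016, 0.0007, -0.027, 0.0035, 0.0026, 0, 1],
  [0.021, 0.0007, -0.034, 0.0035, 0.0026, 0, 1],
  [0.025, 0.0007, -0.04, 0.0035, 0.0026, 0, 1],
  [0.026, 0.0007, -0.042, 0.0035, 0.0026, 0, 1],
  [0.026, 0.0007, -0.042, 0.0035, 0.0026, 0, 1],
  [0.026, 0.0007, -0.042, 0.0035, 0.0026, 0, 1],
])

```text
t: 14.03
tool_pos: [0.4965, -0.2056, 0.1782]
orientation: [0.013, 2.531, -0.004]
force: [-0.6, 0.7, -5.4]
opening: 0.0333
```

```bash
python3 snap.py 15 wrist scene side;python3 goal.py .01 .003 0;  python3 - <<'E'
from fitr import *
from goal import *
st=robot.read_state();T=R.from_rotvec(st['orientation']).as_matrix()
C=np.array([[x,y,z] for x in(-.1,.1) for y in(-.017,.017) for z in(-.017,.017)])
r=R.from_euler('y',-.0176).as_matrix()
B=(C@r.T+[.0061,.0006,0])@T.T+st['tool_pos']
E=[(0,1),(2,3),(0,2),(1,3),(4,5),(6,7),(4,6),(5,7),(0,4),(1,5),(2,6),(3,7)]
for n,bx in(('scene15',(205,115,265,160)),('side15',(222,185,322,290))):
    c=ld(n);a=c['frame'][:,:,::-1];x0,y0,x1,y1=bx
    k=12 if 'scene' in n else 5;b=cv2.resize(a[y0:y1,x0:x1],None,fx=k,fy=k,interpolation=cv2.INTER_CUBIC)
    cv2.imwrite(f'pics/ov5_{n}.png',b)
E
```

```text
t 14.0333
q [-0.7575 -0.5124  2.2755  0.4941  0.9653 -2.5177]
dq [-0.0037 -0.0125 -0.004  -0.0006  0.003  -0.0008]
joint_torque [ 1.21300e-01 -2.69537e+01 -5.35079e+01  3.18740e+00 -2.83460e+00
 -1.44000e-02]
tool_pos [ 0.4965 -0.2056  0.1782]
orientation [ 0.0128  2.531  -0.0037]
force [-0.5584  0.691  -5.4423]
wrist_torque [0.0838 0.4942 0.0365]
opening 0.0333
[[-0.8193, 0.0101, 0.5733], [0.0084, 0.9999, -0.0055], [-0.5733, 0.0003, -0.8193]]
goal [ 0.4978 -0.2057  0.1767] shift shares [ 0.0015  0.0003 -0.0026] turn shares [ 0.001   0.001  -0.0006]
goal [ 0.5018 -0.2058  0.171 ] shift shares [ 0.0066  0.0002 -0.0097] turn shares [ 0.001   0.001  -0.0006]
goal [ 0.5035 -0.2058  0.1685] shift shares [ 0.0087  0.0002 -0.0128] turn shares [ 0.001   0.001  -0.0006]
```

View pics/ov5_scene15.png

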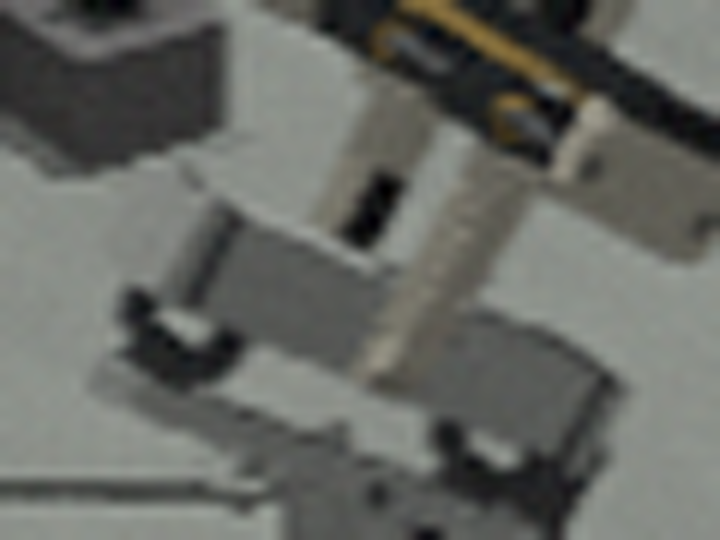

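View pics/ov5_side15.png

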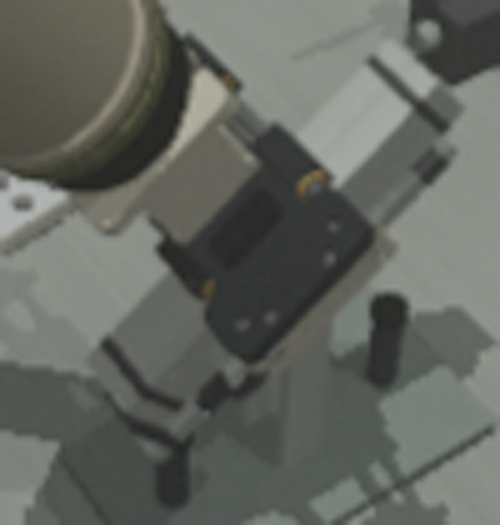

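View pics/wrist15.png

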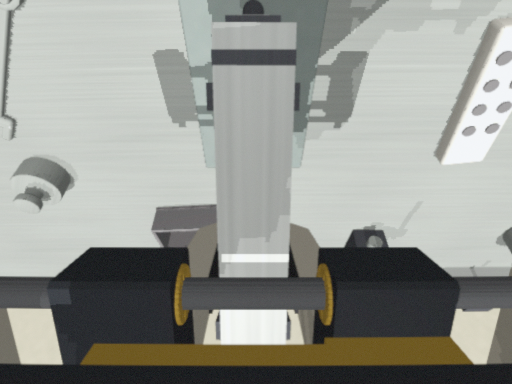

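Run:
```python
import cv2
import numpy as np
a=cv2.imread('pics/wrist15.png')
b=np.vstack([cv2.resize(a[5:35,195:313],None,fx=6,fy=6,interpolation=cv2.INTER_CUBIC),cv2.resize(a[75:120,195:313],None,fx=6,fy=6,interpolation=cv2.INTER_CUBIC),np.zeros((6,708,3),np.uint8)])
cv2.imwrite('pics/c21.png',b)
cv2.imwrite('pics/c22.png',cv2.resize(a[310:345,195:313],None,fx=6,fy=6,interpolation=cv2.INTER_CUBIC))
```

```text
(no output)
```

View pics/c21.png

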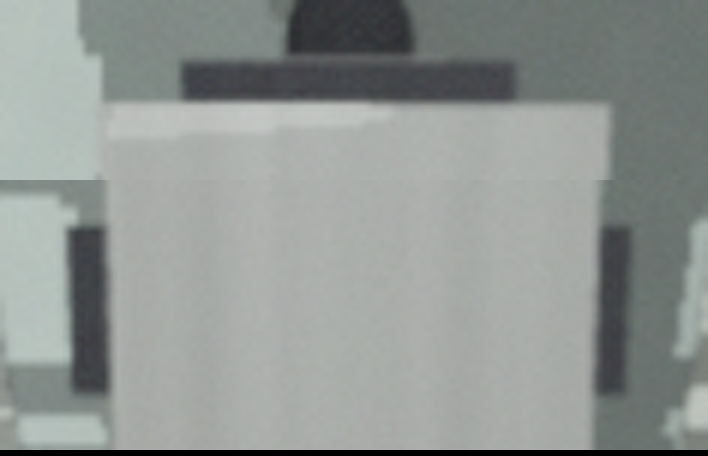

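View pics/c22.png

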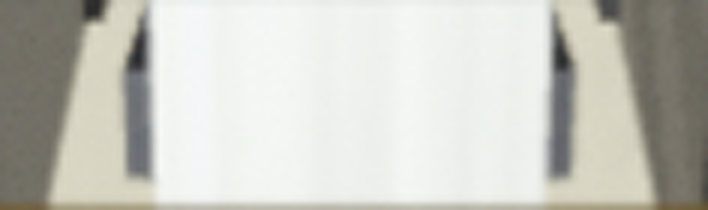

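Run:
```python
from fitr import *
q=[.4969,-.2051,.1639,-.0107]
W=ld('wrist15')
print(proj(W,rk(q,P[[0,1,2,3,4,5,8,9,12,13]])).round(1).tolist())
print('meas low rows 82.4,110.1; high rows 320.7 339.3; stop')
```

```text
[[225.8, 27.4], [281.2, 27.4], [216.5, 82.9], [217.2, 111.0], [290.4, 83.0], [289.5, 111.1], [223.4, 322.0], [224.0, 340.2], [282.9, 322.0], [282.3, 340.2]]
meas low rows 82.4,110.1; high rows 320.7 339.3; stop
```

Request:
arm_command([
  [0.002, 0, -0.003, 0.001, 0.001, 0, 1],
  [0.0035, 0, -0.0055, 0.001, 0.001, 0, 1],
  [0.005, 0, -0.0075, 0.001, 0.001, 0, 1],
  [0.006, 0, -0.009, 0.001, 0.001, 0, 1],
  [0.0066, 0, -0.0097, 0.001, 0.001, 0, 1],
  [0.0066, 0, -0.0097, 0.001, 0.001, 0, 1],
  [0.0066, 0, -0.0097, 0.001, 0.001, 0, 1],
])

```text
t: 14.77
tool_pos: [0.5018, -0.2059, 0.1709]
orientation: [0.013, 2.531, -0.004]
force: [-0.2, -1.2, -4.4]
opening: 0.0336
```

```bash
python3 snap.py 16 scene;python3 goal.py .003 0 -.001;  python3 - <<'E'
from h import *
for n,bx in(('scene16',(205,115,265,160)),):
    c=ld(n);a=c['frame'][:,:,::-1];x0,y0,x1,y1=bx
    cv2.imwrite(f'pics/ov5_{n}.png',cv2.resize(a[y0:y1,x0:x1],None,fx=12,fy=12,interpolation=cv2.INTER_CUBIC))
E
```

```text
t 14.7667
q [-0.7476 -0.4865  2.2721  0.4976  0.9406 -2.5201]
dq [ 0.0005 -0.0044 -0.001   0.0018  0.0001 -0.0006]
joint_torque [ 2.64000e-02 -2.81958e+01 -5.34432e+01  3.14550e+00 -2.81940e+00
 -9.30000e-03]
tool_pos [ 0.5018 -0.2059  0.1709]
orientation [ 0.0131  2.5309 -0.0039]
force [-0.1571 -1.1504 -4.3589]
wrist_torque [0.1013 0.5049 0.0467]
opening 0.0336
[[-0.8192, 0.0103, 0.5734], [0.0086, 0.9999, -0.0057], [-0.5734, 0.0002, -0.8193]]
goal [ 0.5018 -0.2058  0.171 ] shift shares [-0.0001  0.0002 -0.0001] turn shares [-0.0001 -0.     -0.0007]
goal [ 0.5035 -0.2058  0.1685] shift shares [ 0.0021  0.0002 -0.0031] turn shares [-0.0001 -0.     -0.0007]
goal [ 0.5041 -0.2058  0.1677] shift shares [ 0.0028  0.0002 -0.0042] turn shares [-0.0001 -0.     -0.0007]
```

View pics/ov5_scene16.png

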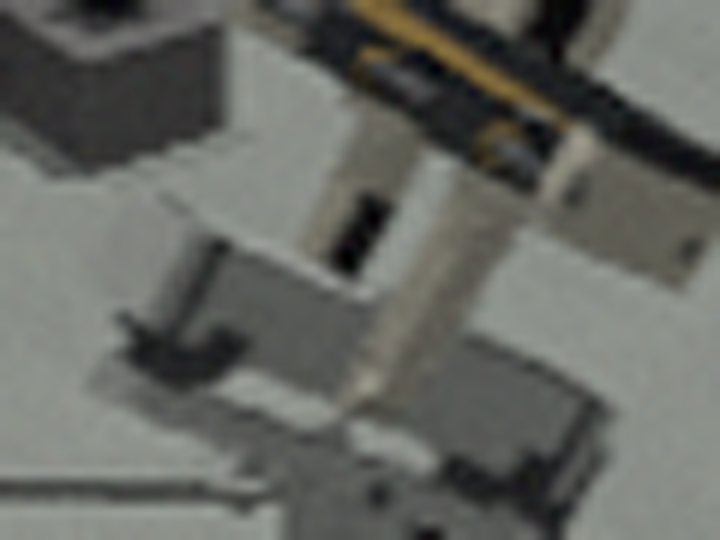

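Request:
arm_command([
  [0.0005, 0, -0.0007, 0, 0, 0, 1],
  [0.001, 0, -0.0014, 0, 0, 0, 1],
  [0.0014, 0, -0.002, 0, 0, 0, 1],
  [0.0014, 0, -0.002, 0, 0, 0, 1],
])

```text
t: 15.15
tool_pos: [0.503, -0.206, 0.1698]
orientation: [0.013, 2.531, -0.004]
force: [-3.7, 1.8, -1.1]
opening: 0.0338
```

```bash
python3 snap.py 17 | egrep "force|wrist|tool_pos|joint_t"
```

```text
joint_torque [  0.5262 -26.8342 -52.1615   3.5113  -3.5424  -0.0735]
tool_pos [ 0.503  -0.206   0.1698]
force [-3.7061  1.7911 -1.1031]
wrist_torque [0.2476 1.1597 0.0058]
```

Request:
arm_command([
  [0.0004, 0, -0.0005, 0, 0, 0, 1],
  [0.0007, 0, -0.001, 0, 0, 0, 1],
  [0.0007, 0, -0.001, 0, 0, 0, 1],
])

```text
t: 15.4
tool_pos: [0.5033, -0.2061, 0.1696]
orientation: [0.012, 2.531, -0.004]
force: [-15.7, 3.1, 7.5]
opening: 0.0338
```

```bash
python3 snap.py 18 wrist scene side| egrep "force|wrist|tool_pos|joint_t";python3 goal.py 0 -.001
python3 - <<'E'
from h import *
for n,bx in(('scene18',(205,115,265,160)),):
    c=ld(n);a=c['frame'][:,:,::-1];x0,y0,x1,y1=bx
    cv2.imwrite(f'pics/ov5_{n}.png',cv2.resize(a[y0:y1,x0:x1],None,fx=12,fy=12,interpolation=cv2.INTER_CUBIC))
E
```

```text
joint_torque [  1.4457 -24.5934 -51.7484   4.1721  -5.2688  -0.1754]
tool_pos [ 0.5033 -0.2061  0.1696]
force [-15.6685   3.146    7.4995]
wrist_torque [0.6095 2.2428 0.1514]
goal [ 0.5035 -0.2058  0.1685] shift shares [ 0.0003  0.0004 -0.0013] turn shares [ 0.0011 -0.0012 -0.0026]
goal [ 0.5041 -0.2058  0.1677] shift shares [ 0.001   0.0003 -0.0024] turn shares [ 0.0011 -0.0012 -0.0026]
```

View pics/ov5_scene18.png

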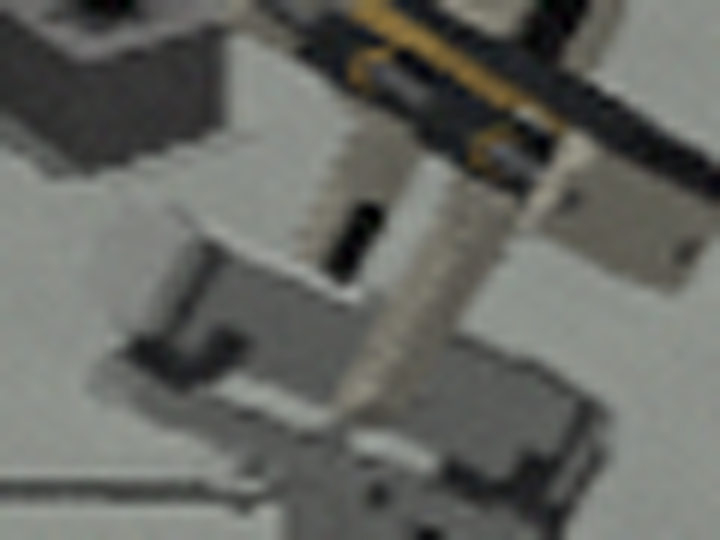

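View pics/wrist18.png

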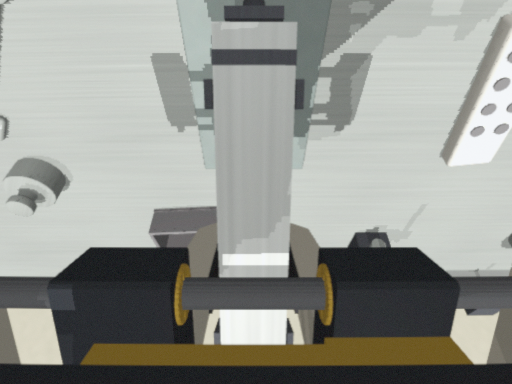

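Request:
arm_command([
  [-0.0004, 0.0002, 0.0005, 0, 0.007, 0, 1],
  [-0.0004, 0.0002, 0.0004, 0, 0.014, 0, 1],
  [-0.0004, 0.0002, 0.0, 0, 0.022, 0, 1],
  [-0.0004, 0.0002, -0.0003, 0, 0.027, 0, 1],
  [-0.0004, 0.0002, -0.0003, 0, 0.027, 0, 1],
  [-0.0004, 0.0002, -0.0003, 0, 0.027, 0, 1],
])

```text
t: 16.05
tool_pos: [0.5031, -0.2058, 0.1693]
orientation: [0.012, 2.545, -0.004]
force: [-0.4, 0.6, -4.8]
opening: 0.0336
```

```bash
python3 snap.py 19 | egrep "force|wrist|tool_pos|joint_t|orient";python3 goal.py 0.001 0
```

```text
joint_torque [ 1.50800e-01 -2.84809e+01 -5.28465e+01  2.92010e+00 -2.62790e+00
tool_pos [ 0.5031 -0.2058  0.1693]
orientation [ 0.0115  2.5454 -0.0044]
force [-0.4329  0.6059 -4.8058]
wrist_torque [0.0608 0.4354 0.0342]
goal [ 0.503  -0.2058  0.1694] shift shares [-0.0001  0.0001  0.0001] turn shares [ 0.0009 -0.0281 -0.0028]
goal [ 0.5035 -0.2058  0.1685] shift shares [ 0.0006  0.0001 -0.0009] turn shares [ 0.0009 -0.0281 -0.0028]
```

Request:
arm_command([
  [0.0003, 0, -0.0004, 0, 0, 0, 1],
  [0.0005, 0, -0.0007, 0, 0, 0, 1],
  [0.0005, 0, -0.0007, 0, 0, 0, 1],
])

```text
t: 16.3
tool_pos: [0.5034, -0.2059, 0.1693]
orientation: [0.011, 2.546, -0.005]
force: [-10.2, 3.5, 4.8]
opening: 0.0334
```

```bash
python3 snap.py 20 | egrep "force|wrist|tool_pos"
```

```text
tool_pos [ 0.5034 -0.2059  0.1693]
force [-10.1764   3.4626   4.8469]
wrist_torque [0.4671 1.4742 0.1624]
```

Request:
arm_command([
  [-0.0003, 0, 0.0004, 0, 0, 0, 1],
  [-0.0003, 0, 0.0004, 0, 0, 0, 1],
  [-0.0003, 0, 0.0004, 0, 0, 0, 1],
], grip_force=30)

```text
t: 16.55
tool_pos: [0.5031, -0.2059, 0.1696]
orientation: [0.011, 2.546, -0.004]
force: [0.7, 0.5, -4.1]
opening: 0.0338
```

```bash
python3 snap.py 21 scene side| egrep "force|wrist|tool_pos"
python3 - <<'E'
from h import *
a=ld('scene21')['frame'][:,:,::-1];A=cv2.resize(a[115:160,205:265],None,fx=8,fy=8,interpolation=cv2.INTER_CUBIC)
cv2.imwrite('pics/c23.png',A)
E
```

```text
tool_pos [ 0.5031 -0.2059  0.1696]
force [ 0.6696  0.5475 -4.0894]
wrist_torque [ 0.0731  0.4082 -0.002 ]
```

View pics/c23.png

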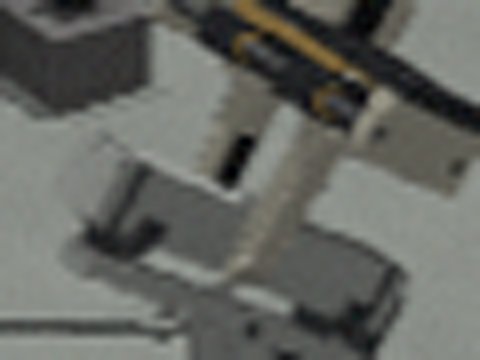

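Request:
arm_command([
  [0.0002, 0, -0.0003, 0, 0, 0, 1],
  [0.0002, 0, -0.0003, 0, 0, 0, 0.66],
  [0.0002, 0, -0.0003, 0, 0, 0, 0.62],
  [0.0002, 0, -0.0003, 0, 0, 0, 0.61],
  [0.0002, 0, -0.0003, 0, 0, 0, 0.6],
  [0.0002, 0, -0.0003, 0, 0, 0, 0.58],
  [0.0002, 0, -0.0003, 0, 0, 0, 0.56],
  [0.0002, 0, -0.0003, 0, 0, 0, 0.52],
])

```text
t: 17.32
tool_pos: [0.5034, -0.206, 0.1695]
orientation: [0.011, 2.545, -0.005]
force: [0.3, 0.4, 1.3]
opening: 0.043
```

```bash
python3 snap.py 22 scene side wrist| egrep "force|wrist|tool_pos|open"
python3 - <<'E'
from h import *
a=ld('scene22')['frame'][:,:,::-1];A=cv2.resize(a[115:160,205:265],None,fx=8,fy=8,interpolation=cv2.INTER_CUBIC)
cv2.imwrite('pics/c24.png',A)
E
```

```text
tool_pos [ 0.5034 -0.206   0.1695]
force [0.3173 0.4275 1.2928]
wrist_torque [ 0.1013  0.2352 -0.0067]
opening 0.043
```

View pics/c24.png

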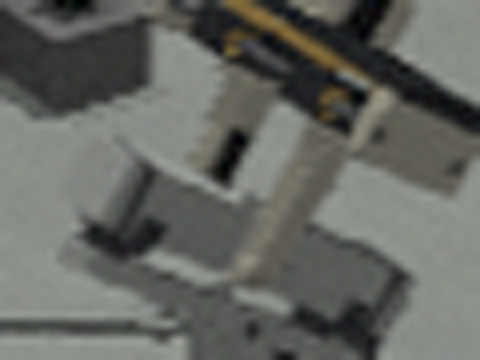

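View pics/wrist22.png

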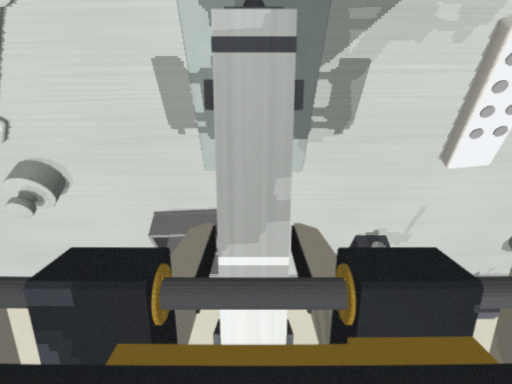

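Request:
arm_command([
  [0, 0, 0, 0, 0, 0, 0.4],
  [0, 0, 0, 0, 0, 0, 0.35],
  [0, 0, 0, 0, 0, 0, 0.35],
  [0, 0, 0, 0, 0, 0, 0.35],
  [0, 0, 0, 0, 0, 0, 0.35],
  [-0.005, 0, 0.007, 0, 0, 0, 0.35],
  [-0.012, 0, 0.017, 0, 0, 0, 0.35],
  [-0.02, 0, 0.029, 0, 0, 0, 0.35],
  [-0.028, 0, 0.04, 0, 0, 0, 0.35],
  [-0.036, 0, 0.051, 0, 0, 0, 0.35],
  [-0.036, 0, 0.051, 0, 0, 0, 0.35],
])

```text
t: 18.38
tool_pos: [0.4746, -0.2067, 0.2128]
orientation: [0.01, 2.543, -0.008]
force: [0.8, -0.6, 0.3]
opening: 0.0603
```

```bash
python3 snap.py 23 scene side wrist| egrep "force|wrist|tool_pos|open|^q"
```

```text
q [-0.7953 -0.6053  2.2659  0.467   1.0786 -2.497 ]
tool_pos [ 0.4746 -0.2067  0.2128]
force [ 0.8097 -0.6428  0.3208]
wrist_torque [ 0.0578  0.2063 -0.0326]
opening 0.0603
```

View pics/wrist23.png

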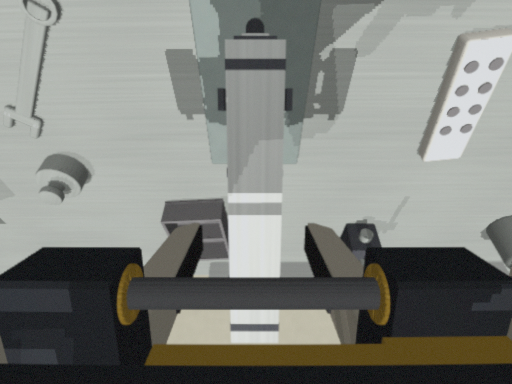

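Request:
arm_command([
  [-0.01, 0, 0.02, 0, 0, 0, 0.35],
  [-0.01, 0.01, 0.05, 0, 0.1, 0, 0.35],
  [-0.01, 0.03, 0.09, 0, 0.3, 0, 0.35],
  [0, 0.06, 0.13, 0, 0.5, 0, 0.35],
  [0, 0.1, 0.15, 0, 0.7, 0, 0.35],
  [0, 0.14, 0.15, 0, 0.9, 0, 0.35],
  [0, 0.18, 0.15, 0, 1, 0, 0.35],
  [0, 0.2, 0.15, 0, 1, 0, 0.35],
  [0, 0.2, 0.15, 0, 1, 0, 0.35],
  [0, 0.2, 0.15, 0, 1, 0, 0.35],
])

```text
t: 19.37
tool_pos: [0.4748, -0.045, 0.329]
orientation: [0.006, 3.07, -0.009]
force: [0.4, -1.0, -0.3]
opening: 0.0607
```

```bash
python3 snap.py 24 scene side wrist| egrep "force|wrist|tool_pos|open|^q"
python3 - <<'E'
from fitr import *
q=[.4969,-.2051,.1639,-.0107]
C=np.array([[x,y,z] for x in(-.103,.097) for y in(-.017,.017) for z in(-.017,.017)])
E=[(0,1),(2,3),(0,2),(1,3),(4,5),(6,7),(4,6),(5,7),(0,4),(1,5),(2,6),(3,7)]
o=[]
for n,(x0,y0,x1,y1),k in(('scene24',(190,105,290,205),6),('side24',(220,180,340,310),4)):
    c=ld(n);a=c['frame'][:,:,::-1]
    b=cv2.resize(a[y0:y1,x0:x1],None,fx=k,fy=k,interpolation=cv2.INTER_CUBIC);cv2.imwrite(f'pics/{n}c.png',b)
    pp=proj(c,rk(q,C));f=lambda t:(int((t[0]-x0+.5)*k),int((t[1]-y0+.5)*k))
    for i,j in E:cv2.line(b,f(pp[i]),f(pp[j]),(0,255,0),1)
    cv2.imwrite(f'pics/{n}o.png',b)
E
```

```text
q [-0.2091 -0.2976  1.726   0.0092  1.6424 -1.7749]
tool_pos [ 0.4748 -0.045   0.329 ]
force [ 0.382  -0.982  -0.2866]
wrist_torque [ 0.1492 -0.1003  0.0194]
opening 0.0607
```

View pics/side24.png

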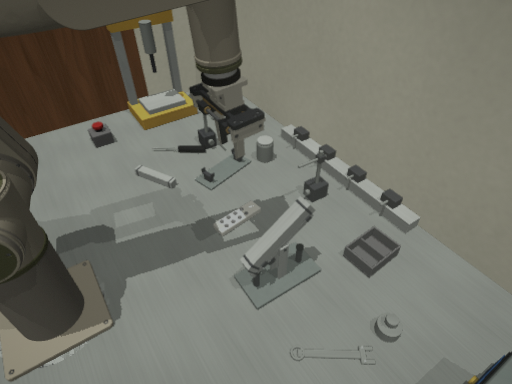

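View pics/side24o.png

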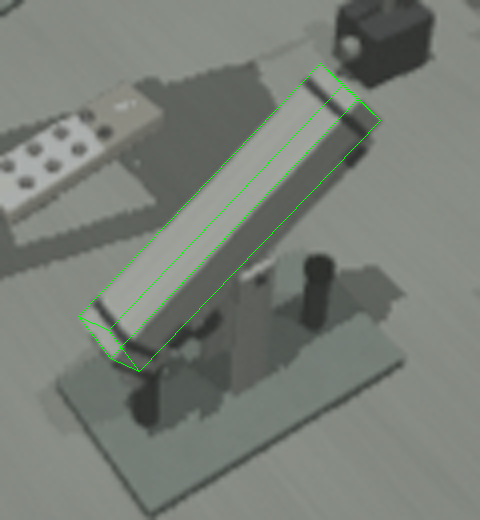

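View pics/scene24o.png

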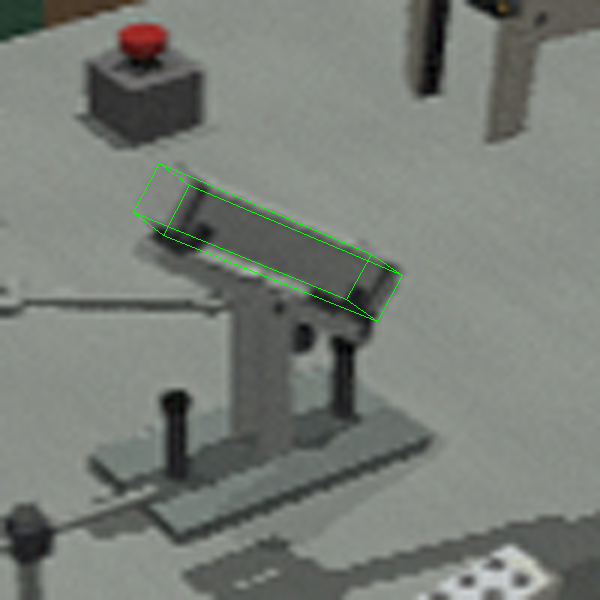

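View pics/scene24.png

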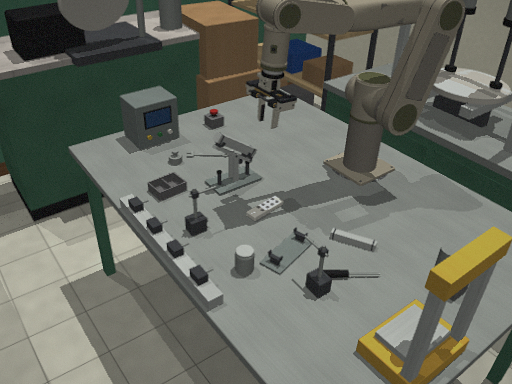

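Both views show the bar lying along the rocker at the modelled seat pose. The rocker is at its 35° slope, the arm is clear, and the bystanders are where they were.

Run:
```python
from plant import robot,ticket
print(robot.read_state()['t']);print(ticket.close_job())
```

```text
19.5167
the job is handed in; nothing more can be done
None
```

The bar is on the rocker with its heavy end at the lower end, next to the end stop. I handed the job in at about 19.5 s.

**Finding the heavy end:** I gripped the bar about 38 mm to its -x side and lifted it clear. It gave about 6 N and +0.45 N·m, so the heavy end was the one nearest the grease can. A second lift, gripped near the middle, agreed.

**Placing:** I turned the bar end for end and tilted it 35°. The wrist camera showed it centred over the channels to about 0.5 mm. The low end touched first, and I backed off from brief contacts of about 20 N and 13 N. I then reduced the tilt slightly and released with almost no load. On release the bar slid about 5 mm down to the end stop.

**Last checks:**
- The wrist, side and scene views show the bar in both channels and the rocker still on its stop. The fitted outline matches to about 1–2 px. The scene view is off by roughly 1 px, the same offset it showed earlier, so I put it down to calibration.
- The gripper is open and well clear of the rig. By eye, the other things on the bench have not moved.
- The tilt of the bar in the grip was only known to about 1°, so the high end may have dropped about 1 mm when I let go. I saw no rocker movement.

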